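# Unstack the grinding wheels onto their stands

### The job

The four white grinding wheels are stacked on the polishing bench: take the stack apart from the top down, one wheel at a time, and set each wheel flat and centred on the stand whose cork pad is as wide as the wheel, finishing with each before you take the next. The wheels chip easily, so set them down rather than letting them drop, and leave the dish of rings and the bar of polishing compound where they are.

Things in the scene. Friction and masses are not known exactly. Their poses are not given: they have to be found in the camera images.
- wheel_tiny_center (a point): centre (half-way up, on the axis) of the tiny grinding wheel: a rigid white abrasive disc 26 mm in diameter and 26 mm thick with a grey worn band round its side and a copper flange in the middle of both flat faces, lying flat; loose, 32 g or so. z is its axis. It starts on top of the small wheel, up to 3 mm off-centre in x and y
- wheel_small_center (a point): centre (half-way up, on the axis) of the small grinding wheel: a rigid white abrasive disc 38 mm in diameter and 26 mm thick with a grey worn band round its side and a copper flange in the middle of both flat faces, lying flat; loose, 68 g or so. z is its axis. It starts on the medium wheel, under the tiny one, up to 3 mm off-centre in x and y
- wheel_medium_center (a point): centre (half-way up, on the axis) of the medium grinding wheel: a rigid white abrasive disc 50 mm in diameter and 26 mm thick with a grey worn band round its side and a copper flange in the middle of both flat faces, lying flat; loose, 117 g or so. z is its axis. It starts on the large wheel, under the small one, up to 3 mm off-centre in x and y
- wheel_large_center (a point): centre (half-way up, on the axis) of the large grinding wheel: a rigid white abrasive disc 62 mm in diameter and 26 mm thick with a grey worn band round its side and a copper flange in the middle of both flat faces, lying flat; loose, 181 g or so. z is its axis. It starts at the bottom of the stack, flat on the bench top
- stand_tiny_top (a point): centre of the top face of the stand for the tiny wheel: fixed, a dark steel foot 80 mm in diameter and 10 mm high, and on it a round brown cork pad 26 mm in diameter (as wide as its wheel) and 10 mm high, so that the cork's top is 20 mm above the bench; z is up
- stand_small_top (a point): centre of the top face of the stand for the small wheel: fixed, a dark steel foot 80 mm in diameter and 10 mm high, and on it a round brown cork pad 38 mm in diameter (as wide as its wheel) and 10 mm high, so that the cork's top is 20 mm above the bench; z is up
- stand_medium_top (a point): centre of the top face of the stand for the medium wheel: fixed, a dark steel foot 80 mm in diameter and 10 mm high, and on it a round brown cork pad 50 mm in diameter (as wide as its wheel) and 10 mm high, so that the cork's top is 20 mm above the bench; z is up
- stand_large_top (a point): centre of the top face of the stand for the large wheel: fixed, a dark steel foot 80 mm in diameter and 10 mm high, and on it a round brown cork pad 62 mm in diameter (as wide as its wheel) and 10 mm high, so that the cork's top is 20 mm above the bench; z is up
- ring_dish_center (a point): bystander, to be left alone: a round aluminium dish with three finished rings in it, 68 mm across the rim, 18 mm high, loose, on the bench; the point is half-way up on its axis
- compound_bar_center (a point): bystander, to be left alone: a bar of brown-red polishing compound with a paper sleeve, 85 x 32 x 26 mm (x, y, z), loose, lying on the bench; the point is its centre, x along its length
Not all that is in view belongs to the job. Leave any yellow look-alike of the part that bears wheel_tiny_center alone.

How it is judged:
By the outcome, as a careful person would: the job done as asked, in the order asked, and still so for the second after the job is handed in, with the robot touching nothing.
It also fails if it takes over 112 s, if anything falls off the work surface, if the arm or the gripper's body presses on something with over 40 N, if the wrist force passes 120 N, or if a joint passes its speed limit or range.

### The arm

A 7-joint arm with a two-finger parallel gripper is mounted at the origin on the work surface. World frame = base frame: x ahead of the robot, y to its left, z up, the work surface at z = 0. Lengths are in m, angles in rad, forces in N, time in s.
With the tool pointing down it reaches from about 0.425 to 0.925 m from the base axis. Payload 6.8 kg.
Tool frame: the origin (TCP) lies at the very end of the fingers, on their centre line; the grasp point (between the pads) lies 19 mm behind it; z points along the fingers, y is the direction in which the jaws open and shut (so a half turn about z gives the same grasp; the last joint's range is limited). The gripper opens to 85 mm and grips with 20 to 120 N. Pads are 22 mm wide; open, the fingers measure 114 mm over their backs; the gripper's body (76 mm by 85 mm) begins 54 mm behind the grasp point. The pads swing forward as they close: fully open they stand 13 mm farther back than shut.
Start: joints at [-0.108, 0.477, 0.022, 1.555, -0.011, 1.109, -0.083], TCP at [0.675, 0, 0.192] pointing down, gripper open.
Joint ranges: [-2.96, 2.96], [-0.34, 2.1], [-1.41, 1.46], [0.24, 2.44], [-1.37, 4.51], [0.17, 1.92], [-2.96, 2.96]. Speed limits (rad/s): [2.39, 2.39, 3.14, 3.14, 3.14, 3.14, 3.14].

### API

Orientations are given as a rotation vector (axis times angle).
In Python, from workcell import sensors, viewer, close_job gives the robot as it stands. The module is installed in compiled form; this text tells all that it offers.
- The arm moves only by the shell command python3 -m crank 'ROWS' [FORCE]. ROWS is JSON, a list of rows, each an object of numbers: "dx", "dy", "dz": the shift along the tool's x, y, z in m; "wx", "wy", "wz": the turn, a rotation vector about the tool's x, y, z in degrees; "claw": the closure, from 0 (fully open) to 1 (shut). In form: [{"dx": .., "dy": .., "dz": .., "wx": .., "wy": .., "wz": .., "claw": ..}, ...]. A call has exactly 8 rows; each row shifts and turns the commanded pose from where the row before left it, along the tool's axes as they then stand; what a row does not reach is not made up. A row lasts 1/10 s, in which the tool goes at most 50 mm and 8.59 degrees, less where a joint would pass 70% of its speed; a pose out of reach is approached as far as the arm can. A call is refused whole if a number of a shift passes 0.05 or a number of a turn 8.59, either way. A call with a gripper value outside its range is refused whole. The fingers move at their own pace and stop on an object; FORCE is the grip in N (left out, the last holds). Time passes only in rows, so rows that do not move let the fingers close, or fill a call up. It gives the time, the measured TCP pose, the force and the opening at its end, in the units of the state.
- sensors.get_state(): the state, without advancing time (a new reading comes with each control period).
- viewer.capture(name): name is "scene" or "side" or "wrist"; returns (picture, depth): 400x640x3 uint8, red, green, blue; 400x640 float32, m along the optical axis (not along the pixel's ray), 0 where there is no reading.
- viewer.camera_params(name): a dict with "intrinsics" (3x3 intrinsics, pixels), "R" (3x3) and "t" (3): a world point X has camera coordinates R X + t. Camera axes: x right, y down, z forward; pixel columns grow to the right and rows downward; lengths in m; the calibration is good to about 2 mm. A picture is of the moment at which its call begins: read the wrist's pose just before it. camera_params takes no time and is no camera call; for the wrist camera it gives the pose at the moment of the call.
- close_job(): hands the job in, once; it reports no verdict.
The state is a dict: "t": time; "qpos": joint angles; "dq": joint speeds; "tau": joint torques, N m; "eef_pos": TCP position; "tool_rot": TCP orientation; "wrist_force": force on the tool from outside, world axes, zero at the start; "wrist_torque": the same for the moment, N m; "opening": finger opening in m.
Only numpy, scipy, OpenCV 4.12 (cv2) and the standard library are available. Lean on these libraries where they do the work, as an engineer would, in place of code of your own. Each camera call takes 0.05 s, during which the arm holds its last target.

## Working session

There is one attempt and no reset: what is moved stays moved. The work goes in short steps, Python scripts to look and compute and a shell command to move; the robot and the scene stay as the last step left them, time stands still between calls to the robot, and variables do not carry over. Pictures are saved under pics/ and viewed, and the job is handed in when it is done.

```bash
mkdir -p pics; ls
cat > h.py <<'E'
import numpy as np, cv2
from workcell import sensors, viewer
def grab(n,f):
    P=viewer.camera_params(n); im,d=viewer.capture(n)
    cv2.imwrite('pics/'+f+'.png',cv2.cvtColor(im,cv2.COLOR_RGB2BGR))
    np.savez('/tmp/'+f+'.npz',im=im,d=d,K=P['intrinsics'],R=P['R'],t=P['t'])
    return im,d,P
def load(f):
    z=np.load('/tmp/'+f+'.npz');return z['im'],z['d'],z['K'],z['R'],z['t']
def ray(K,R,t,u,v):
    d=R.T@np.linalg.inv(K)@np.array([u,v,1.]);return -R.T@t,d
def onz(K,R,t,u,v,z):
    c,d=ray(K,R,t,u,v);return c+d*(z-c[2])/d[2]
def cloud(d,K,R,t):
    v,u=np.mgrid[:d.shape[0],:d.shape[1]]
    p=np.stack([(u-K[0,2])/K[0,0]*d,(v-K[1,2])/K[1,1]*d,d],-1)
    return (p-t)@R
E
python3 - <<'E'
from h import *
for n in ['scene','side','wrist']:
    im,d,P=grab(n,n+'0'); print(n,P['intrinsics'][0],(-P['R'].T@P['t']).round(3),P['R'][2].round(3),(d>0).mean())
s=sensors.get_state();print({k:np.round(v,3) for k,v in s.items()})
E
```

```text
pics
scene [376.57109478   0.         320.47434625] [ 1.081 -0.024  0.747] [-0.622  0.043 -0.782] 0.99601171875
side [411.53583739   0.         312.34020832] [0.025 0.712 0.712] [ 0.491 -0.657 -0.573] 0.99607421875
wrist [309.98018214   0.         321.95463277] [0.675 0.067 0.372] [-0.002 -0.264 -0.965] 0.996140625
{'t': np.float64(0.15), 'qpos': array([-0.108,  0.478,  0.022,  1.556, -0.011,  1.109, -0.083]), 'dq': array([-0.001, -0.003,  0.001, -0.004,  0.002,  0.001, -0.   ]), 'tau': array([ 2.0000e-03, -5.9692e+01,  1.6090e+00, -2.8149e+01,  1.3000e-02,
        7.0000e-03,  0.0000e+00]), 'eef_pos': array([ 0.674, -0.   ,  0.191]), 'tool_rot': array([-2.221e+00, -2.221e+00,  2.000e-03]), 'wrist_force': array([-0.721, -0.179,  0.81 ]), 'wrist_torque': array([ 0.044, -0.017, -0.01 ]), 'opening': np.float64(0.085)}
```

View pics/scene0.png

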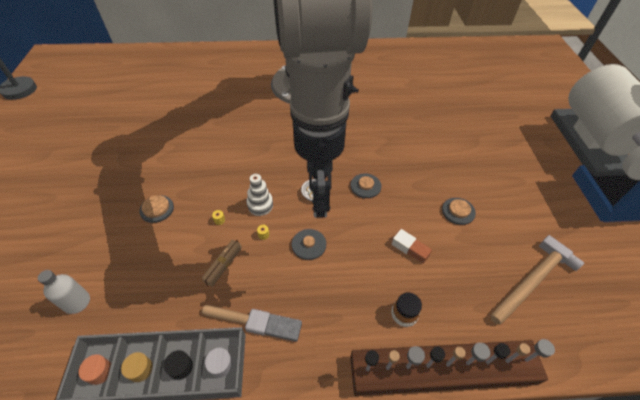

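View pics/side0.png

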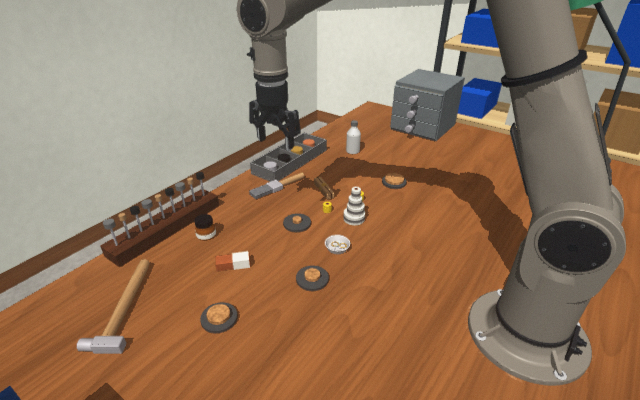

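View pics/wrist0.png

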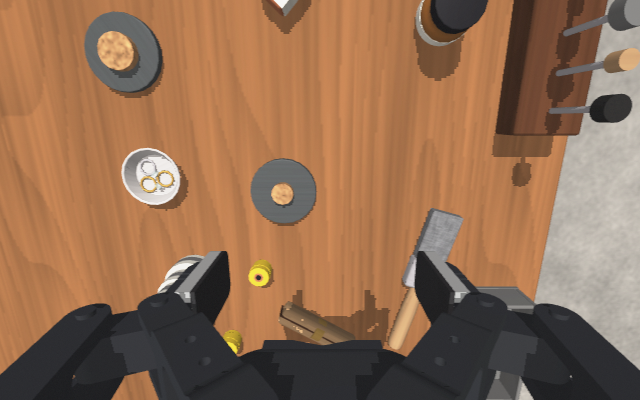

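The scene view shows the stack at about (258,195). The cork stands are at (155,207), (308,242), (366,184) and (459,209), the dish is under the gripper at (310,190), and the yellow look-alikes are at (217,217) and (262,232). The side view shows the same layout, with the stack at (355,205).

```bash
cat > corks.py <<'E'
from h import *
def corks(f,show=True):
    im,d,K,R,t=load(f); C=cloud(d,K,R,t)
    hsv=cv2.cvtColor(im,cv2.COLOR_RGB2HSV)
    # raised above bench ~ 20mm, cork colour, with dark ring about
    m=((C[...,2]>0.012)&(C[...,2]<0.03)&(hsv[...,1]>90)&(hsv[...,0]<22)&(hsv[...,2]>110)&(d>0)).astype(np.uint8)
    n,l,st,ce=cv2.connectedComponentsWithStats(m)
    out=[]
    for i in range(1,n):
        if st[i,4]<25: continue
        p=C[l==i]; c=np.median(p,0)
        if not(0.3<c[0]<1.0): continue
        cs,_=cv2.findContours((l==i).astype(np.uint8),cv2.RETR_EXTERNAL,cv2.CHAIN_APPROX_NONE)
        o=onz(K,R,t,*ce[i],0.02)
        dia=2*np.sqrt(np.linalg.norm(np.cross(onz(K,R,t,ce[i][0]+1,ce[i][1],.02)-o,onz(K,R,t,ce[i][0],ce[i][1]+1,.02)-o))*st[i,4]/np.pi)
        print(f,ce[i].round(1),'depth med',c.round(4),'ray@.02',o.round(4),'dia',dia.round(4)); out.append((ce[i],o,dia))
    return out
E
python3 - <<'E'
from corks import *
for f in ['scene0','side0','wrist0']: corks(f)
# whites
for f in ['scene0','side0']:
    im,d,K,R,t=load(f); C=cloud(d,K,R,t); hsv=cv2.cvtColor(im,cv2.COLOR_RGB2HSV)
    bench=np.median(C[...,2][(abs(C[...,2])<.01)]);print('bench',bench)
    u,v=((258,195) if f=='scene0' else (355,205))
    sub=C[v-35:v+30,u-25:u+25].reshape(-1,3);sub=sub[(sub[:,2]>.008)]
    for a,b in [(.1,.108),(.074,.082),(.048,.056),(.022,.03)]:
        s=sub[(sub[:,2]>a)&(sub[:,2]<b)]; print(f,a,len(s),s.min(0).round(4) if len(s) else'',s.max(0).round(4) if len(s) else'')
    print(np.sort(sub[:,2])[-5:])
E
```

```text
scene0 [366.1 182.4] depth med [0.4601 0.1352 0.0193] ray@.02 [0.461  0.1346 0.02  ] dia 0.039
scene0 [155.3 205.5] depth med [ 0.5098 -0.3834  0.0193] ray@.02 [ 0.5104 -0.3837  0.02  ] dia 0.0612
scene0 [460.1 207.8] depth med [0.5519 0.3527 0.019 ] ray@.02 [0.5526 0.352  0.02  ] dia 0.0503
scene0 [262.1 228.3] depth med [ 0.5933 -0.1238  0.0255] ray@.02 [ 0.5891 -0.1243  0.02  ] dia 0.0145
scene0 [308.8 241.1] depth med [ 0.6282 -0.0176  0.019 ] ray@.02 [ 0.6287 -0.0179  0.02  ] dia 0.0261
scene0 [218.1 261.1] depth med [ 0.6724 -0.2149  0.0216] ray@.02 [ 0.6697 -0.216   0.02  ] dia 0.035
scene0 [420.6 249.2] depth med [0.665  0.2288 0.025 ] ray@.02 [0.6623 0.2304 0.02  ] dia 0.0411
scene0 [230.6 251.1] depth med [ 0.6478 -0.1905  0.0212] ray@.02 [ 0.6462 -0.1913  0.02  ] dia 0.0158
scene0 [526.2 287.3] depth med [0.7659 0.4282 0.0226] ray@.02 [0.7637 0.4307 0.02  ] dia 0.0845
scene0 [224.5 313.8] depth med [ 0.7873 -0.191   0.0176] ray@.02 [ 0.7884 -0.19    0.02  ] dia 0.0448
scene0 [146.7 368.6] depth med [ 0.887  -0.3177  0.0242] ray@.02 [ 0.8831 -0.3195  0.02  ] dia 0.0147
scen
[... 1677 characters left out ...]
0006928730219362043
scene0 0.1 82 [ 0.4934 -0.1458  0.1003] [ 0.521  -0.123   0.1058]
scene0 0.074 79 [ 0.4939 -0.1497  0.0742] [ 0.526  -0.1145  0.0818]
scene0 0.048 104 [ 0.4924 -0.1599  0.048 ] [ 0.531  -0.1123  0.056 ]
scene0 0.022 147 [ 0.4911 -0.1641  0.0222] [ 0.5395 -0.1051  0.0297]
[0.74694431 0.74694431 0.74694431 0.74694431 0.74694431]
bench 0.0003475910965780062
side0 0.1 45 [ 0.494  -0.1473  0.1002] [ 0.5175 -0.1207  0.108 ]
side0 0.074 64 [ 0.4872 -0.1469  0.0741] [ 0.5245 -0.113   0.0819]
side0 0.048 68 [ 0.4806 -0.1591  0.048 ] [ 0.5294 -0.1091  0.0556]
side0 0.022 116 [ 0.4771 -0.2433  0.0221] [ 0.6372 -0.1014  0.0297]
[0.71199346 0.71199346 0.71199346 0.71199346 0.71199346]
```

Run:
```python
import cv2
a=cv2.imread('pics/scene0.png')[150:270,120:400];b=cv2.imread('pics/side0.png')[160:280,260:420]
cv2.imwrite('pics/crop_a.png',cv2.resize(a,None,fx=2.8,fy=2.8,interpolation=cv2.INTER_CUBIC));cv2.imwrite('pics/crop_b.png',cv2.resize(b,None,fx=4,fy=4,interpolation=cv2.INTER_CUBIC))
```

```text
(no output)
```

View pics/crop_a.png

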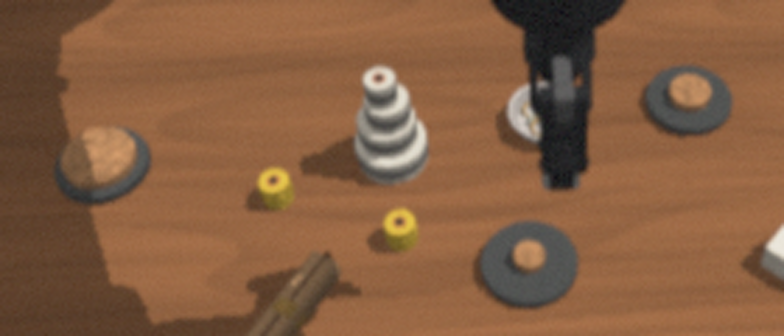

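View pics/crop_b.png

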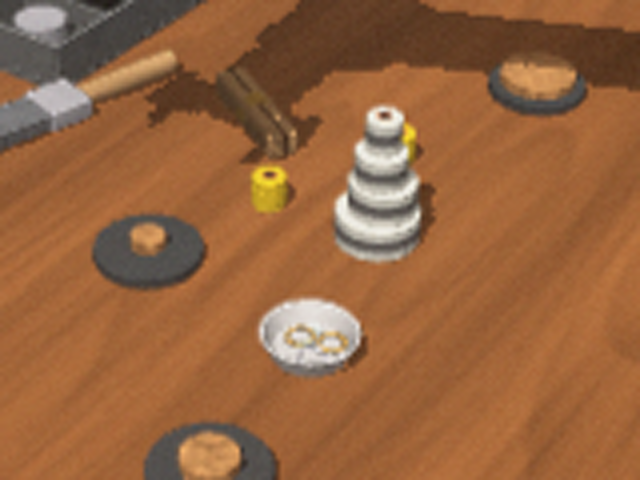

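Measured positions agree between views to about 3 mm:

| Item | x, y (m) |
|---|---|
| Tiny stand | (.627, -.017) |
| Small stand | (.459, .136) |
| Medium stand | (.551, .353) |
| Large stand | (.509, -.382) |
| Stack | about (.506, -.134), top at about .104 |

The cork tops measure z≈.0195. Next I move the wrist camera over the stack. Tool x is world y, tool y is world x, and tool z points down.

```bash
python3 -m crank '[{"dx":-0.018,"dy":-0.02},{"dx":-0.018,"dy":-0.02},{"dx":-0.018,"dy":-0.02},{"dx":-0.018,"dy":-0.02},{"dx":-0.018,"dy":-0.02},{"dx":-0.018,"dy":-0.02},{"dx":-0.018,"dy":-0.02},{"dx":-0.018,"dy":-0.02}]' 25
python3 - <<'E'
from h import *
grab('wrist','w1');s=sensors.get_state();print(s['t'],s['eef_pos'],s['tool_rot'],s['wrist_force'])
E
```

```text
0.2 [ 6.74590662e-01 -5.20824926e-05  1.91276582e-01] [-2.22097437e+00 -2.22086813e+00  1.40944976e-03] [-0.34123804 -0.06248209  0.45744284]validation failed for argument at $[0]...
```

View pics/w1.png

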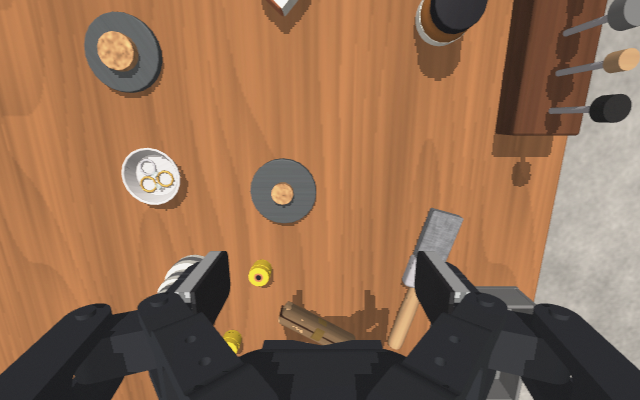

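The call was refused and the picture is unchanged. It seems every row needs all its fields, so I'm retrying with full rows.

```bash
python3 -m crank '[{"dx":-0.018,"dy":-0.02,"dz":0,"wx":0,"wy":0,"wz":0,"claw":0},{"dx":-0.018,"dy":-0.02,"dz":0,"wx":0,"wy":0,"wz":0,"claw":0},{"dx":-0.018,"dy":-0.02,"dz":0,"wx":0,"wy":0,"wz":0,"claw":0},{"dx":-0.018,"dy":-0.02,"dz":0,"wx":0,"wy":0,"wz":0,"claw":0},{"dx":-0.018,"dy":-0.02,"dz":0,"wx":0,"wy":0,"wz":0,"claw":0},{"dx":-0.018,"dy":-0.02,"dz":0,"wx":0,"wy":0,"wz":0,"claw":0},{"dx":-0.018,"dy":-0.02,"dz":0,"wx":0,"wy":0,"wz":0,"claw":0},{"dx":-0.018,"dy":-0.02,"dz":0,"wx":0,"wy":0,"wz":0,"claw":0}]' 25
python3 - <<'E'
from h import *
grab('wrist','w1b');s=sensors.get_state();print(s['t'],s['eef_pos'],s['tool_rot'],s['wrist_force'])
E
```

```text
t: 1.0
eef_pos: [0.514, -0.1447, 0.1918]
tool_rot: [-2.222, -2.221, 0.0]
wrist_force: [-0.1, -0.7, 0.5]
opening: 0.0854
1.05 [ 0.51025926 -0.14879446  0.19166217] [-2.22649659 -2.21509864  0.00513878] [-3.08349433 -1.88562499 -0.50401732]
```

View pics/w1b.png

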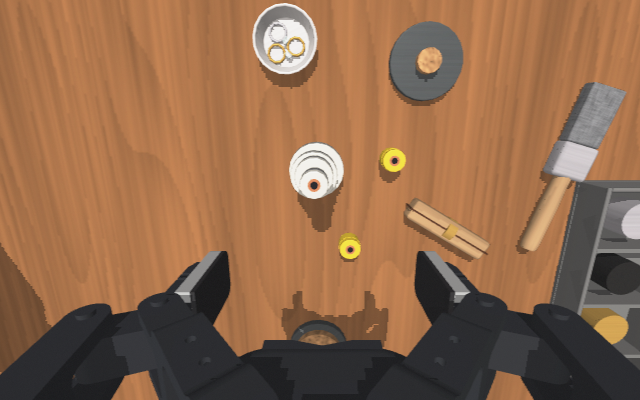

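The wrist view shows the stack at (316,170) with the tiny wheel's copper hub at (314,185). The dish is at (285,38) and the look-alikes are at (394,160) and (349,248). The arm was still settling, so I take a fresh image and measure.

```bash
cat > top.py <<'E'
from h import *
def top(f,xy,zt,rad,rmax=.05):
    """top face of a white disc near xy, expected top height zt"""
    im,d,K,R,t=load(f);C=cloud(d,K,R,t)
    near=np.hypot(C[...,0]-xy[0],C[...,1]-xy[1])<rmax
    m=near&(abs(C[...,2]-zt)<.006)&(d>0)
    n,l,st,ce=cv2.connectedComponentsWithStats(m.astype(np.uint8))
    if n<2: print('none');return
    i=1+np.argmax(st[1:,4]);M=(l==i).astype(np.uint8)
    p=C[l==i]; zm=np.median(p[:,2])
    cs,_=cv2.findContours(M,cv2.RETR_EXTERNAL,cv2.CHAIN_APPROX_NONE);c=max(cs,key=cv2.contourArea)[:,0]
    W=np.array([onz(K,R,t,u,v,zt)[:2] for u,v in c.astype(float)])
    (cx,cy),r=cv2.minEnclosingCircle(W.astype(np.float32))
    A=np.c_[2*W,np.ones(len(W))];s=np.linalg.lstsq(A,(W**2).sum(1),rcond=None)[0];rr=np.sqrt(s[2]+s[0]**2+s[1]**2)
    mm=cv2.moments(M,True); ctr=onz(K,R,t,mm['m10']/mm['m00'],mm['m01']/mm['m00'],zt)
    print(f,'px',round(mm['m10']/mm['m00'],1),round(mm['m01']/mm['m00'],1),'z depth',zm.round(4),'centroid',ctr.round(4),'circfit',s[:2].round(4),rr.round(4),'enc',round(cx,4),round(cy,4),round(r,4))
    return ctr,(mm['m10']/mm['m00'],mm['m01']/mm['m00'])
def tri(f1,p1,f2,p2):
    _,_,K1,R1,t1=load(f1);_,_,K2,R2,t2=load(f2)
    a,u=ray(K1,R1,t1,*p1);b,v=ray(K2,R2,t2,*p2)
    s=np.linalg.lstsq(np.c_[u,-v],b-a,rcond=None)[0]
    P,Q=a+u*s[0],b+v*s[1];print('tri',((P+Q)/2).round(4),'gap',np.linalg.norm(P-Q).round(4))
E
python3 - <<'E'
from top import *; from corks import corks
grab('wrist','w2');s=sensors.get_state();print(s['t'],s['eef_pos'],s['tool_rot'],s['wrist_force'])
pw=top('w2',(.506,-.134),.104,.013)
ps=top('scene0',(.506,-.134),.104,.013)
pd=top('side0',(.506,-.134),.104,.013)
tri('w2',pw[1],'scene0',ps[1]);tri('w2',pw[1],'side0',pd[1]);tri('scene0',ps[1],'side0',pd[1])
corks('w2')
E
```

```text
1.1 [ 0.51203172 -0.14741432  0.19185743] [-2.22715168 -2.21524437  0.00318237] [-0.20208165  0.86324242 -0.23739999]
w2 px 317.5 179.5 z depth 0.1034 centroid [ 0.506  -0.1338  0.104 ] circfit [ 0.506  -0.1339] 0.0124 enc 0.5055 -0.1338 0.0132
scene0 px 255.0 178.8 z depth 0.1031 centroid [ 0.5101 -0.1342  0.104 ] circfit [ 0.51   -0.1342] 0.0127 enc 0.5106 -0.1342 0.0152
side0 px 355.9 189.9 z depth 0.104 centroid [ 0.5047 -0.1314  0.104 ] circfit [ 0.5046 -0.1314] 0.0139 enc 0.5053 -0.1303 0.0176
tri [ 0.5059 -0.1349  0.0992] gap 0.0003
tri [ 0.506  -0.134   0.1022] gap 0.0003
tri [ 0.5071 -0.135   0.101 ] gap 0.0008
w2 [432.3  54.8] depth med [ 0.6257 -0.0187  0.0194] ray@.02 [ 0.6254 -0.0186  0.02  ] dia 0.0261
w2 [398.4 156.2] depth med [ 0.5952 -0.1229  0.0257] ray@.02 [ 0.5963 -0.1238  0.02  ] dia 0.01
w2 [550.6 208.8] depth med [ 0.7824 -0.1877  0.0174] ray@.02 [ 0.7802 -0.1868  0.02  ] dia 0.0476
w2 [450.9 225.3] depth med [ 0.6634 -0.2062  0.0213] ray@.02 [ 0.6644 -0.2069  0.02  ] dia 0.0602
w2 [353.8 245.9] depth med [ 0.5478 -0.2305  0.0256] ray@.02 [ 0.5481 -0.233   0.02  ] dia 0.0103
w2 [598.1 310.3] depth med [ 0.8632 -0.3221  0.0226] ray@.02 [ 0.8679 -0.3249  0.02  ] dia 0.028
w2 [320.8 337.6] depth med [ 0.507  -0.3662  0.0195] ray@.02 [ 0.5067 -0.3654  0.02  ] dia 0.0329
```

Tiny wheel at (.506, -.134), with its top at about .103 (text says .104), so this holds up. I align and descend partway with the claw half shut.

```bash
python3 -m crank '[{"dx":0.007,"dy":-0.003,"dz":0,"wx":0,"wy":0,"wz":0,"claw":0.4},{"dx":0.007,"dy":-0.003,"dz":0,"wx":0,"wy":0,"wz":0,"claw":0.4},{"dx":0,"dy":0,"dz":0.015,"wx":0,"wy":0,"wz":0,"claw":0.4},{"dx":0,"dy":0,"dz":0.015,"wx":0,"wy":0,"wz":0,"claw":0.4},{"dx":0,"dy":0,"dz":0.015,"wx":0,"wy":0,"wz":0,"claw":0.4},{"dx":0,"dy":0,"dz":0.015,"wx":0,"wy":0,"wz":0,"claw":0.4},{"dx":0,"dy":0,"dz":0,"wx":0,"wy":0,"wz":0,"claw":0.4},{"dx":0,"dy":0,"dz":0,"wx":0,"wy":0,"wz":0,"claw":0.4}]' 25
python3 - <<'E'
from top import *
grab('wrist','w3');s=sensors.get_state();print(s['t'],s['eef_pos'],s['tool_rot'],s['opening'])
top('w3',(.506,-.134),.104,.013)
E
```

```text
t: 1.9
eef_pos: [0.5094, -0.1288, 0.132]
tool_rot: [-2.219, -2.223, -0.0]
wrist_force: [-0.7, 0.2, 1.3]
opening: 0.051
1.95 [ 0.50975841 -0.12910241  0.13248608] [2.21955591e+00 2.22269883e+00 1.04621111e-03] 0.051284204632228436
w3 px 317.5 222.5 z depth 0.1034 centroid [ 0.506  -0.1332  0.104 ] circfit [ 0.506  -0.1334] 0.0126 enc 0.506 -0.1332 0.0134
```

View pics/w3.png

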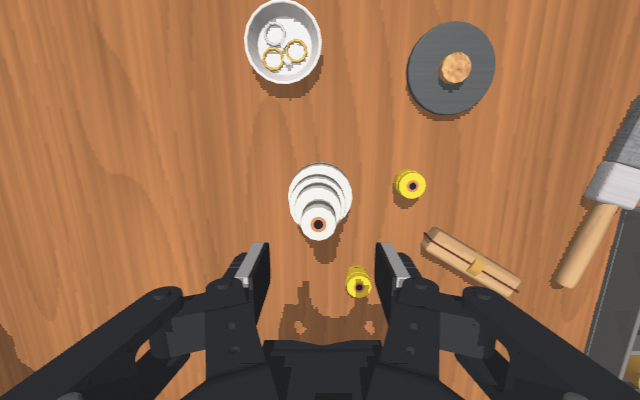

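The view shows the tiny wheel at (318,222), near the fingers' mid-line at column 322. I descend and close.

```bash
python3 -m crank '[{"dx":-0.0035,"dy":-0.003,"dz":0.01,"wx":0,"wy":0,"wz":0,"claw":0.4},{"dx":0,"dy":0,"dz":0.01,"wx":0,"wy":0,"wz":0,"claw":0.4},{"dx":0,"dy":0,"dz":0.01,"wx":0,"wy":0,"wz":0,"claw":0.4},{"dx":0,"dy":0,"dz":0.01,"wx":0,"wy":0,"wz":0,"claw":0.4},{"dx":0,"dy":0,"dz":0.01,"wx":0,"wy":0,"wz":0,"claw":0.4},{"dx":0,"dy":0,"dz":0,"wx":0,"wy":0,"wz":0,"claw":0.4},{"dx":0,"dy":0,"dz":0,"wx":0,"wy":0,"wz":0,"claw":0.5},{"dx":0,"dy":0,"dz":0,"wx":0,"wy":0,"wz":0,"claw":0.5}]' 25
python3 - <<'E'
from top import *
grab('wrist','w4');grab('side','s4');s=sensors.get_state();print(s['t'],s['eef_pos'],s['wrist_force'],s['opening'])
top('w4',(.506,-.134),.104,.013)
a=cv2.imread('pics/w4.png')[150:400,180:460];b=cv2.imread('pics/s4.png')[120:240,300:420]
cv2.imwrite('pics/c4.png',np.hstack([cv2.resize(a,(448,400)),cv2.resize(b,(350,400))]))
E
```

```text
t: 2.75
eef_pos: [0.5064, -0.1336, 0.0822]
tool_rot: [2.221, 2.221, 0.001]
wrist_force: [-0.1, 0.5, 0.6]
opening: 0.0426
2.85 [ 0.50644966 -0.13356212  0.08236558] [-0.12421803  0.11524378  0.69438439] 0.042477176278233435
w4 px 321.8 242.7 z depth 0.1034 centroid [ 0.5061 -0.1328  0.104 ] circfit [ 0.5061 -0.1331] 0.0127 enc 0.5063 -0.1331 0.0133
```

View pics/c4.png

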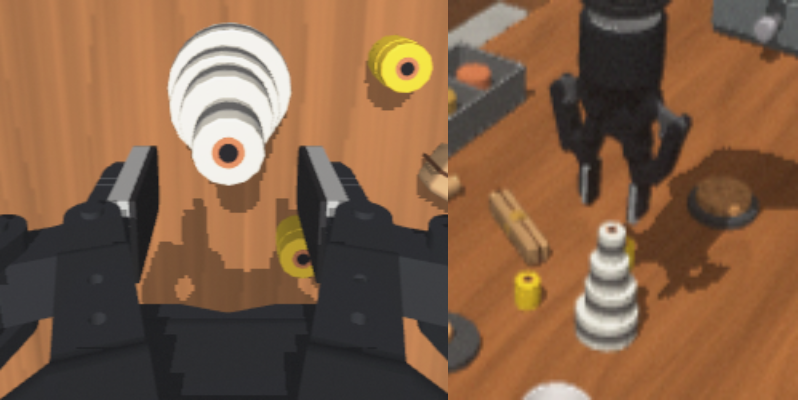

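The side view seems to show the fingertips above or behind the wheel. I check where the fingers really are from the depth.

Run:
```python
from h import *
s=sensors.get_state();print(s['t'],s['eef_pos'],s['qpos'].round(3))
for f in ['s4','w4']:
    im,d,K,R,t=load(f);C=cloud(d,K,R,t)
    m=(abs(C[...,0]-.506)<.08)&(abs(C[...,1]+.134)<.09)&(C[...,2]<.2)&(d>0)&(im.max(2)<120)&(C[...,2]>.06)
    p=C[m];print(f,len(p));
    v,u=np.where(m)
    for z in np.arange(.06,.2,.01):
        q=p[(p[:,2]>=z)&(p[:,2]<z+.01)]
        if len(q):print(z.round(2),len(q),q.min(0).round(3),q.max(0).round(3))
    if len(u):print(u.min(),u.max(),v.min(),v.max())
```

```text
2.85 [ 0.50644966 -0.13356212  0.08236558] [ 0.099  0.369  0.048  2.019 -0.026  0.754  0.163]
s4 560
0.06 28 [ 0.487 -0.136  0.061] [ 0.517 -0.112  0.07 ]
0.07 1 [ 0.488 -0.135  0.071] [ 0.488 -0.135  0.071]
0.08 8 [ 0.495 -0.14   0.086] [ 0.511 -0.122  0.09 ]
0.09 18 [ 0.493 -0.14   0.09 ] [ 0.516 -0.119  0.098]
0.1 1 [ 0.509 -0.139  0.105] [ 0.509 -0.139  0.105]
0.12 8 [ 0.487 -0.145  0.125] [ 0.532 -0.125  0.13 ]
0.13 34 [ 0.472 -0.141  0.13 ] [ 0.54 -0.12  0.14]
0.14 44 [ 0.471 -0.146  0.141] [ 0.539 -0.121  0.15 ]
0.15 44 [ 0.471 -0.148  0.15 ] [ 0.541 -0.122  0.16 ]
0.16 44 [ 0.47  -0.143  0.16 ] [ 0.555 -0.118  0.17 ]
0.17 111 [ 0.453 -0.147  0.17 ] [ 0.561 -0.118  0.18 ]
0.18 99 [ 0.45  -0.148  0.18 ] [ 0.564 -0.116  0.19 ]
0.19 120 [ 0.446 -0.154  0.19 ] [ 0.565 -0.113  0.2  ]
337 379 153 205
w4 26595
0.06 113 [ 0.49  -0.122  0.06 ] [ 0.521 -0.113  0.07 ]
0.08 61 [ 0.496 -0.128  0.082] [ 0.518 -0.121  0.09 ]
0.09 94 [ 0.495 -0.129  0.09 ] [ 0.518 -0.121  0.095]
0.1 109 [ 0.503 -0.138  0.102] [ 0.51  -0.131  0.105]
0.12 182 [ 0.473 -0.144  0.123] [ 0.539 -0.122  0.13 ]
0.13 579 [ 0.471 -0.144  0.13 ] [ 0.541 -0.122  0.14 ]
0.14 730 [ 0.471 -0.144  0.14 ] [ 0.541 -0.122  0.15 ]
0.15 779 [ 0.471 -0.145  0.15 ] [ 0.541 -0.122  0.16 ]
0.16 1506 [ 0.454 -0.144  0.16 ] [ 0.557 -0.119  0.17 ]
0.17 7171 [ 0.451 -0.146  0.17 ] [ 0.562 -0.119  0.18 ]
0.18 5444 [ 0.447 -0.146  0.18 ] [ 0.565 -0.115  0.19 ]
0.19 9827 [ 0.444 -0.146  0.19 ] [ 0.568 -0.115  0.2  ]
68 571 191 399
```

Run:
```python
from h import *
for f in ['s4','w4']:
    im,d,K,R,t=load(f);C=cloud(d,K,R,t)
    m=(abs(C[...,0]-.506)<.08)&(abs(C[...,1]+.134)<.03)&(C[...,2]<.16)&(d>0)&(C[...,2]>.08)
    p=C[m];col=im[m]
    for z in np.arange(.08,.16,.005):
        k=(p[:,2]>=z)&(p[:,2]<z+.005);q=p[k]
        if len(q):print(f,z.round(3),len(q),q.min(0).round(3),q.max(0).round(3),col[k].mean(0).round())
```

```text
s4 0.08 15 [ 0.487 -0.137  0.08 ] [ 0.518 -0.12   0.085] [188. 183. 171.]
s4 0.085 17 [ 0.495 -0.14   0.085] [ 0.516 -0.121  0.09 ] [131. 125. 113.]
s4 0.09 11 [ 0.496 -0.14   0.09 ] [ 0.516 -0.12   0.095] [95. 88. 82.]
s4 0.095 17 [ 0.493 -0.137  0.095] [ 0.519 -0.119  0.099] [135. 128. 118.]
s4 0.1 35 [ 0.493 -0.148  0.1  ] [ 0.517 -0.122  0.105] [203. 193. 179.]
s4 0.105 12 [ 0.495 -0.143  0.105] [ 0.517 -0.123  0.107] [212. 200. 184.]
s4 0.12 3 [ 0.479 -0.139  0.123] [ 0.532 -0.127  0.125] [124.  83.  54.]
s4 0.125 11 [ 0.478 -0.145  0.126] [ 0.536 -0.122  0.13 ] [95. 73. 60.]
s4 0.13 21 [ 0.473 -0.14   0.13 ] [ 0.54  -0.121  0.135] [83. 69. 60.]
s4 0.135 22 [ 0.472 -0.141  0.135] [ 0.54 -0.12  0.14] [74. 66. 62.]
s4 0.14 22 [ 0.471 -0.142  0.141] [ 0.539 -0.121  0.145] [62. 56. 53.]
s4 0.145 25 [ 0.471 -0.146  0.145] [ 0.538 -0.121  0.15 ] [73. 65. 60.]
s4 0.15 28 [ 0.472 -0.146  0.15 ] [ 0.54  -0.122  0.155] [68. 58. 53.]
s4 0.155 19 [ 0.471 -0.148  0.155] [ 0.541 -0.121  0.16 ] [69. 62. 58.]
w4 0.08 66 [ 0.494 -0.131  0.08 ] [ 0.518 -0.122  0.085] [180. 176. 167.]
w4 0.085 77 
[... 242 characters left out ...]
0.1  ] [ 0.519 -0.122  0.105] [224. 212. 202.]
w4 0.105 13 [ 0.497 -0.142  0.105] [ 0.511 -0.128  0.106] [174. 129. 106.]
w4 0.12 42 [ 0.484 -0.141  0.122] [ 0.527 -0.124  0.125] [84. 61. 46.]
w4 0.125 215 [ 0.473 -0.144  0.125] [ 0.539 -0.122  0.13 ] [76. 68. 63.]
w4 0.13 359 [ 0.471 -0.144  0.13 ] [ 0.541 -0.122  0.135] [71. 69. 68.]
w4 0.135 428 [ 0.471 -0.144  0.135] [ 0.541 -0.122  0.14 ] [69. 67. 67.]
w4 0.14 462 [ 0.471 -0.144  0.14 ] [ 0.541 -0.122  0.145] [70. 69. 69.]
w4 0.145 521 [ 0.471 -0.145  0.145] [ 0.541 -0.122  0.15 ] [68. 67. 67.]
w4 0.15 496 [ 0.471 -0.144  0.15 ] [ 0.541 -0.122  0.155] [68. 67. 67.]
w4 0.155 603 [ 0.478 -0.145  0.155] [ 0.534 -0.121  0.16 ] [76. 75. 75.]
```

Run:
```python
from h import *
for f,e in [('wrist0',(.675,0,.1915)),('w2',(.5125,-.147,.192)),('w3',(.509,-.13,.132)),('w4',(.506,-.1335,.082))]:
    im,d,K,R,t=load(f);C=cloud(d,K,R,t);print(f,'cam',(-R.T@t).round(3), 'rel TCP',(-R.T@t-e).round(3))
    m=(abs(C[...,0]-e[0])<.07)&(abs(C[...,1]-e[1])<.03)&(C[...,2]>e[2]-.02+(.045 if f=='w4' else 0))&(C[...,2]<e[2]+.08)&(d>0)&(im.max(2)<130)&(d<.5)
    print(f,np.percentile(C[m][:,2],[0,1,5,20]).round(4)-e[2], 'pad y range',C[m][:,1].min()-e[1],C[m][:,1].max()-e[1])
```

```text
wrist0 cam [0.675 0.067 0.372] rel TCP [-0.     0.067  0.181]
wrist0 [0.0506 0.0525 0.0547 0.0604] pad y range -0.010871954957772283 0.01193050154790899
w2 cam [ 0.511 -0.082  0.373] rel TCP [-0.002  0.065  0.181]
w2 [0.0514 0.0527 0.0548 0.0605] pad y range -0.012968401023048332 0.010480184926613678
w3 cam [ 0.509 -0.062  0.313] rel TCP [0.    0.068 0.181]
w3 [0.0412 0.0439 0.0474 0.0548] pad y range -0.00976460847661062 0.013171672412225208
w4 cam [ 0.506 -0.067  0.264] rel TCP [0.    0.067 0.182]
w4 [0.0408 0.043  0.0468 0.0547] pad y range -0.011059070342011645 0.012117728082120013
```

Both cameras put the real fingertips about 41 mm above the reported TCP, consistently in all poses. Shutting the jaws here is a safe test. If they stop at 26 mm, the TCP figure is right. If they pass 26 mm, the tips are above the wheel.

```bash
python3 -m crank '[{"dx":0,"dy":0,"dz":0,"wx":0,"wy":0,"wz":0,"claw":0.6},{"dx":0,"dy":0,"dz":0,"wx":0,"wy":0,"wz":0,"claw":0.7},{"dx":0,"dy":0,"dz":0,"wx":0,"wy":0,"wz":0,"claw":0.75},{"dx":0,"dy":0,"dz":0,"wx":0,"wy":0,"wz":0,"claw":0.8},{"dx":0,"dy":0,"dz":0,"wx":0,"wy":0,"wz":0,"claw":0.8},{"dx":0,"dy":0,"dz":0,"wx":0,"wy":0,"wz":0,"claw":0.8},{"dx":0,"dy":0,"dz":0,"wx":0,"wy":0,"wz":0,"claw":0.8},{"dx":0,"dy":0,"dz":0,"wx":0,"wy":0,"wz":0,"claw":0.8}]' 20
python3 - <<'E'
from top import *
grab('wrist','w5');grab('side','s5')
a=cv2.imread('pics/w5.png')[150:400,180:460];b=cv2.imread('pics/s5.png')[120:240,300:420]
cv2.imwrite('pics/c5.png',np.hstack([cv2.resize(a,(448,400)),cv2.resize(b,(350,400))]))
E
```

```text
t: 3.65
eef_pos: [0.506, -0.1335, 0.0819]
tool_rot: [2.221, 2.221, 0.0]
wrist_force: [0.8, -0.2, -0.1]
opening: 0.0171
```

View pics/c5.png

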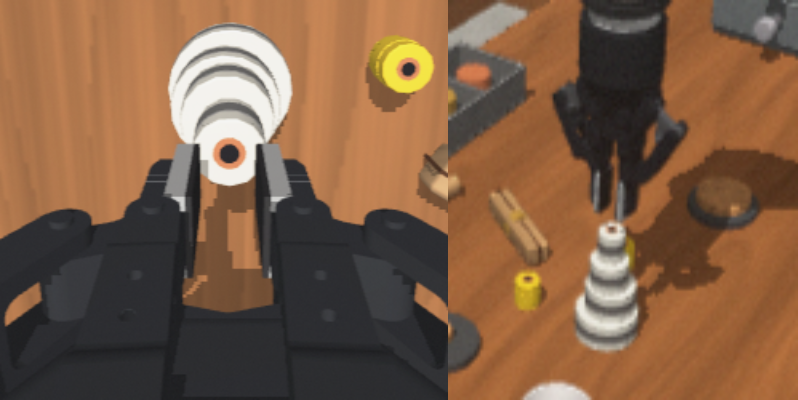

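The jaws went to 17 mm without touching, so the true tips are above the wheel top and the stated TCP lies beyond the real fingertips. From here I work from the measured tip height, so I measure that offset precisely.

Run:
```python
from h import *
for f in ['w5','s5']:
    im,d,K,R,t=load(f);C=cloud(d,K,R,t)
    m=(abs(C[...,0]-.506)<.05)&(abs(C[...,1]+.1335)<.02)&(C[...,2]>.11)&(C[...,2]<.16)&(d>0)
    p=C[m];print(f,np.percentile(p[:,2],[0,1,3,10,20]).round(4),p.min(0).round(4),p.max(0).round(4))
    # narrow: inner edge
    q=p[p[:,2]<.14];print(np.unique(q[:,0].round(3),return_counts=True))
```

```text
w5 [0.1208 0.1238 0.1259 0.1303 0.1347] [ 0.4834 -0.1449  0.1208] [ 0.5278 -0.1211  0.16  ]
(array([0.483, 0.484, 0.485, 0.486, 0.487, 0.488, 0.489, 0.491, 0.492,
       0.493, 0.494, 0.495, 0.496, 0.497, 0.514, 0.515, 0.516, 0.517,
       0.518, 0.519, 0.52 , 0.521, 0.522, 0.523, 0.524, 0.525, 0.526,
       0.527, 0.528]), array([  1,  20,  25,  27,  26,  30,  23,  30,  29,  28,  30,  31,  27,
       127, 126,  28,  28,  27,  28,  30,  31,   7,  18,  30,  27,  28,
        25,  19,   7]))
s5 [0.1213 0.1226 0.1249 0.1277 0.1319] [ 0.4831 -0.1478  0.1213] [ 0.5274 -0.1197  0.16  ]
(array([0.483, 0.485, 0.486, 0.487, 0.489, 0.49 , 0.491, 0.492, 0.493,
       0.494, 0.495, 0.496, 0.498, 0.513, 0.514, 0.515, 0.516, 0.517,
       0.519, 0.52 , 0.522, 0.525, 0.526]), array([1, 4, 1, 3, 1, 3, 3, 6, 1, 1, 3, 2, 3, 1, 4, 9, 6, 5, 2, 2, 2, 2,
       1]))
```

The offset is +39 mm at the shut end and about +41 mm at 42 mm opening. I open, descend 40 mm (tips to about .081), and close.

```bash
python3 -m crank '[{"dx":0,"dy":0,"dz":0,"wx":0,"wy":0,"wz":0,"claw":0.4},{"dx":0,"dy":0,"dz":0,"wx":0,"wy":0,"wz":0,"claw":0.4},{"dx":0,"dy":0,"dz":0,"wx":0,"wy":0,"wz":0,"claw":0.4},{"dx":0,"dy":0,"dz":0,"wx":0,"wy":0,"wz":0,"claw":0.4},{"dx":0,"dy":0,"dz":0.01,"wx":0,"wy":0,"wz":0,"claw":0.4},{"dx":0,"dy":0,"dz":0.01,"wx":0,"wy":0,"wz":0,"claw":0.4},{"dx":0,"dy":0,"dz":0.01,"wx":0,"wy":0,"wz":0,"claw":0.4},{"dx":0,"dy":0,"dz":0.005,"wx":0,"wy":0,"wz":0,"claw":0.4}]' 20
python3 -m crank '[{"dx":0,"dy":0,"dz":0.005,"wx":0,"wy":0,"wz":0,"claw":0.5},{"dx":0,"dy":0,"dz":0,"wx":0,"wy":0,"wz":0,"claw":0.6},{"dx":0,"dy":0,"dz":0,"wx":0,"wy":0,"wz":0,"claw":0.65},{"dx":0,"dy":0,"dz":0,"wx":0,"wy":0,"wz":0,"claw":0.7},{"dx":0,"dy":0,"dz":0,"wx":0,"wy":0,"wz":0,"claw":0.75},{"dx":0,"dy":0,"dz":0,"wx":0,"wy":0,"wz":0,"claw":0.8},{"dx":0,"dy":0,"dz":0,"wx":0,"wy":0,"wz":0,"claw":1},{"dx":0,"dy":0,"dz":0,"wx":0,"wy":0,"wz":0,"claw":1}]' 20
python3 - <<'E'
from top import *
grab('wrist','w6');grab('side','s6')
a=cv2.imread('pics/w6.png')[150:400,180:460];b=cv2.imread('pics/s6.png')[120:240,300:420]
cv2.imwrite('pics/c6.png',np.hstack([cv2.resize(a,(448,400)),cv2.resize(b,(350,400))]))
E
```

```text
t: 4.55
eef_pos: [0.505, -0.1333, 0.0452]
tool_rot: [-2.22, -2.22, 0.002]
wrist_force: [0.0, -0.4, -0.0]
opening: 0.051
t: 5.35
eef_pos: [0.5063, -0.1335, 0.0422]
tool_rot: [2.221, 2.221, 0.001]
wrist_force: [-0.2, 0.6, 1.7]
opening: 0.0251
```

View pics/c6.png

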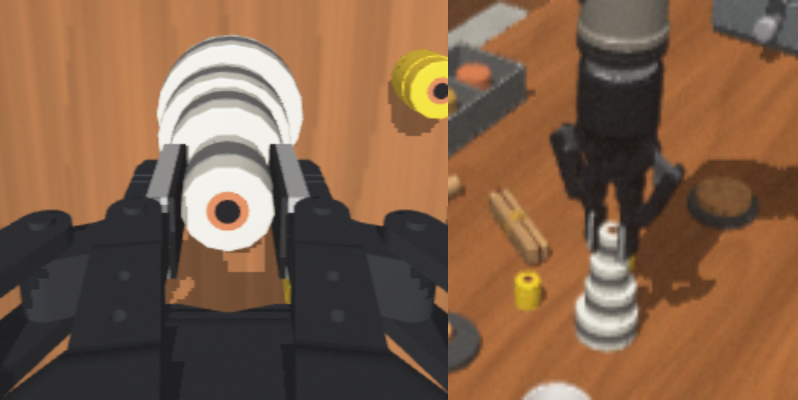

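The jaws hold at about 25–26 mm on the tiny wheel. I lift and move toward the tiny stand, stopping short to re-measure it with the wrist camera.

```bash
python3 -m crank '[{"dx":0,"dy":0,"dz":-0.01,"wx":0,"wy":0,"wz":0,"claw":1},{"dx":0,"dy":0,"dz":-0.02,"wx":0,"wy":0,"wz":0,"claw":1},{"dx":0,"dy":0,"dz":-0.03,"wx":0,"wy":0,"wz":0,"claw":1},{"dx":0.01,"dy":0.02,"dz":0,"wx":0,"wy":0,"wz":0,"claw":1},{"dx":0.015,"dy":0.03,"dz":0,"wx":0,"wy":0,"wz":0,"claw":1},{"dx":0.015,"dy":0.03,"dz":0,"wx":0,"wy":0,"wz":0,"claw":1},{"dx":0.01,"dy":0.03,"dz":0,"wx":0,"wy":0,"wz":0,"claw":1},{"dx":0.0065,"dy":0.011,"dz":0,"wx":0,"wy":0,"wz":0,"claw":1}]' 20
python3 -m crank '[{"dx":0,"dy":0,"dz":0,"wx":0,"wy":0,"wz":0,"claw":1},{"dx":0,"dy":0,"dz":0,"wx":0,"wy":0,"wz":0,"claw":1},{"dx":0,"dy":0,"dz":0,"wx":0,"wy":0,"wz":0,"claw":1},{"dx":0,"dy":0,"dz":0,"wx":0,"wy":0,"wz":0,"claw":1},{"dx":0,"dy":0,"dz":0,"wx":0,"wy":0,"wz":0,"claw":1},{"dx":0,"dy":0,"dz":0,"wx":0,"wy":0,"wz":0,"claw":1},{"dx":0,"dy":0,"dz":0,"wx":0,"wy":0,"wz":0,"claw":1},{"dx":0,"dy":0,"dz":0,"wx":0,"wy":0,"wz":0,"claw":1}]' 20
python3 - <<'E'
from top import *; from corks import corks
grab('wrist','w7'); grab('scene','c7');corks('w7')
s=sensors.get_state();print(s['eef_pos'],s['opening'])
top('w7',s['eef_pos'][:2],.164,.013)
top('c7',(.506,-.134),.078,.019);
E
```

```text
t: 6.25
eef_pos: [0.6296, -0.0753, 0.1024]
tool_rot: [2.219, 2.223, 0.003]
wrist_force: [-0.8, -0.1, -0.0]
opening: 0.025
t: 7.05
eef_pos: [0.627, -0.077, 0.1019]
tool_rot: [-2.222, -2.221, 0.0]
wrist_force: [0.0, -0.5, 0.5]
opening: 0.0253
w7 [321.7 128.4] depth med [ 0.6269 -0.0176  0.0194] ray@.02 [ 0.6266 -0.0178  0.02  ] dia 0.0251
w7 [491.5 285.1] depth med [ 0.7893 -0.1646  0.0175] ray@.02 [ 0.7876 -0.1626  0.02  ] dia 0.0314
w7 [337.8 316.7] depth med [ 0.6433 -0.1943  0.0215] ray@.02 [ 0.6422 -0.1971  0.02  ] dia 0.0331
w7 [462.8 341.6] depth med [ 0.7691 -0.2289  0.0171] ray@.02 [ 0.7679 -0.2259  0.02  ] dia 0.0144
[ 0.62703317 -0.07698464  0.10190179] 0.02473966246878336
w7 px 321.4 274.5 z depth 0.1631 centroid [ 0.6265 -0.0742  0.164 ] circfit [ 0.6265 -0.073 ] 0.0176 enc 0.6266 -0.0727 0.0275
c7 px 256.6 186.2 z depth 0.0772 centroid [ 0.51   -0.1337  0.078 ] circfit [ 0.5096 -0.1334] 0.0176 enc 0.5095 -0.1331 0.0202
```

View pics/w7.png

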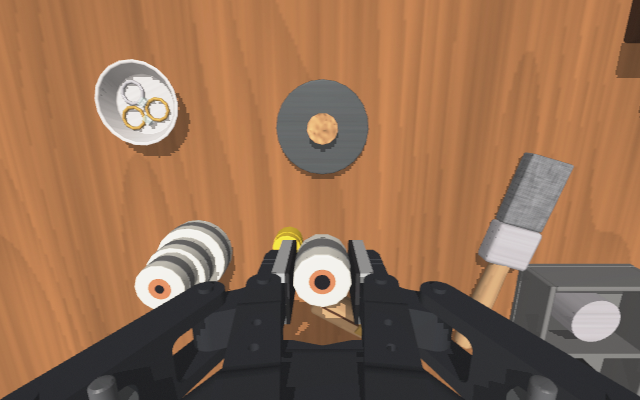

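The view shows the wheel held squarely with its hub at (322,282), the tiny stand's cork at (322,128), and three wheels left in the stack. I check the cork height by triangulation and the held wheel's centre from its hub.

```bash
cat >> top.py <<'E'
def hub(f,box,z):
    im,d,K,R,t=load(f);x0,y0,x1,y1=box
    hsv=cv2.cvtColor(im,cv2.COLOR_RGB2HSV)[y0:y1,x0:x1]
    m=((hsv[...,0]<16)&(hsv[...,1]>70)&(hsv[...,2]>120))
    g=im[y0:y1,x0:x1].max(2)<70
    n,l,st,ce=cv2.connectedComponentsWithStats(m.astype(np.uint8))
    i=1+np.argmax(st[1:,4]);cs,_=cv2.findContours((l==i).astype(np.uint8),cv2.RETR_EXTERNAL,cv2.CHAIN_APPROX_NONE)
    (a,b),ax,_=cv2.fitEllipse(max(cs,key=len));p=(a+x0,b+y0)
    print(f,'hub px',np.round(p,1),np.round(ax,1),onz(K,R,t,*p,z).round(4));return p
E
python3 - <<'E'
from top import *
tri('wrist0',(281.9,193),'w7',(321.7,128.4));tri('scene0',(308.8,241.1),'w7',(321.7,128.4))
hub('w7',(300,260,343,305),.164)
E
```

```text
tri [ 0.6266 -0.018   0.0154] gap 0.0001
tri [ 0.6266 -0.0179  0.0165] gap 0.0002
w7 hub px [321.8 281.5] [23.5 25.8] [ 0.6267 -0.0774  0.164 ]
```

Cork height agrees with the text within calibration (.016–.0195 vs .020). The wheel needs +59.5 mm along tool x. Its bottom should meet the cork at TCP≈.056, so I move over it, descend to about 2 mm above, and let it settle.

```bash
python3 -m crank '[{"dx":0.015,"dy":0,"dz":0,"wx":0,"wy":0,"wz":0,"claw":1},{"dx":0.02,"dy":0,"dz":0,"wx":0,"wy":0,"wz":0,"claw":1},{"dx":0.015,"dy":0,"dz":0,"wx":0,"wy":0,"wz":0,"claw":1},{"dx":0.0095,"dy":0,"dz":0.01,"wx":0,"wy":0,"wz":0,"claw":1},{"dx":0,"dy":0,"dz":0.015,"wx":0,"wy":0,"wz":0,"claw":1},{"dx":0,"dy":0,"dz":0.012,"wx":0,"wy":0,"wz":0,"claw":1},{"dx":0,"dy":0,"dz":0.006,"wx":0,"wy":0,"wz":0,"claw":1},{"dx":0,"dy":0,"dz":0,"wx":0,"wy":0,"wz":0,"claw":1}]' 20
python3 - <<'E'
from top import *; from corks import corks
grab('wrist','w8'); grab('side','s8');grab('scene','c8')
s=sensors.get_state();print(s['eef_pos'],s['wrist_force'])
a=cv2.imread('pics/w8.png')[150:400,180:460];b=cv2.imread('pics/s8.png')[170:250,250:340]
c=cv2.imread('pics/c8.png')[200:270,270:350]
cv2.imwrite('pics/z8.png',np.hstack([cv2.resize(a,(300,268)),cv2.resize(b,(240,268)),cv2.resize(c,(250,268))]))
E
```

```text
t: 7.95
eef_pos: [0.6258, -0.0188, 0.0571]
tool_rot: [-2.222, -2.219, 0.004]
wrist_force: [0.2, -0.2, -0.1]
opening: 0.0253
[ 0.62738884 -0.01814574  0.05917826] [-0.57988521 -1.04776436 -1.21663704]
```

View pics/z8.png

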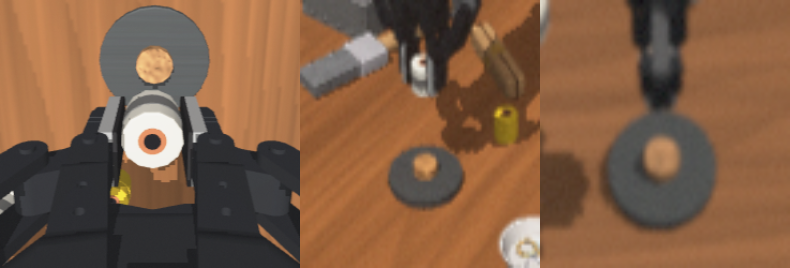

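The pictures do not match the reported pose: the held wheel isn't over the cork. I check with the depth before going on.

```bash
python3 - <<'E'
from h import *
for f in ['w8','s8']:
    im,d,K,R,t=load(f);C=cloud(d,K,R,t)
    print(f,(-R.T@t).round(4))
    hs=cv2.cvtColor(im,cv2.COLOR_RGB2HSV)
    m=(abs(C[...,0]-.627)<.05)&(abs(C[...,1]+.018)<.09)&(C[...,2]>.04)&(C[...,2]<.2)&(hs[...,1]<40)&(hs[...,2]>170)
    p=C[m];print(len(p),np.percentile(p,[2,50,98],axis=0).round(4))
    m=(abs(C[...,0]-.627)<.05)&(abs(C[...,1]+.018)<.09)&(C[...,2]>.04)&(C[...,2]<.2)
    p=C[m];print(len(p),np.percentile(p,[1,50,98],axis=0).round(4))
E
python3 - <<'E'
from top import *
grab('wrist','w9');s=sensors.get_state();print(s['t'],s['eef_pos'],viewer.camera_params('wrist')['t'])
hub('w9',(260,200,380,320),.12)
E
```

```text
w8 [0.6262 0.0482 0.2385]
2317 [[ 0.614  -0.0303  0.0966]
 [ 0.6254 -0.0147  0.1181]
 [ 0.6379 -0.0069  0.1333]]
46414 [[ 0.578  -0.0292  0.1041]
 [ 0.6268 -0.0074  0.169 ]
 [ 0.6746  0.0014  0.1941]]
s8 [0.0248 0.712  0.712 ]
25 [[ 0.6187 -0.0215  0.0969]
 [ 0.6269 -0.0108  0.1183]
 [ 0.6376 -0.0071  0.1213]]
745 [[ 5.785e-01 -3.070e-02  9.850e-02]
 [ 6.259e-01 -9.300e-03  1.564e-01]
 [ 6.748e-01  2.000e-04  1.981e-01]]
8.15 [ 0.62753765 -0.01798963  0.05940468] [-0.6274042  -0.01521105  0.24473764]
w9 hub px [268.6 235.8] [22.1 69.6] [0.605  0.0019 0.12  ]
```

View pics/w9.png

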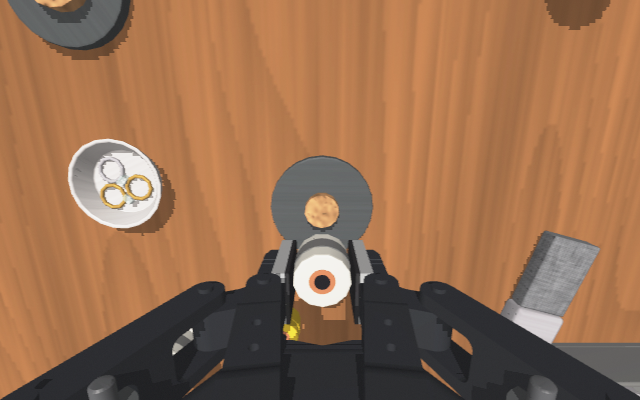

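View pics/s8.png

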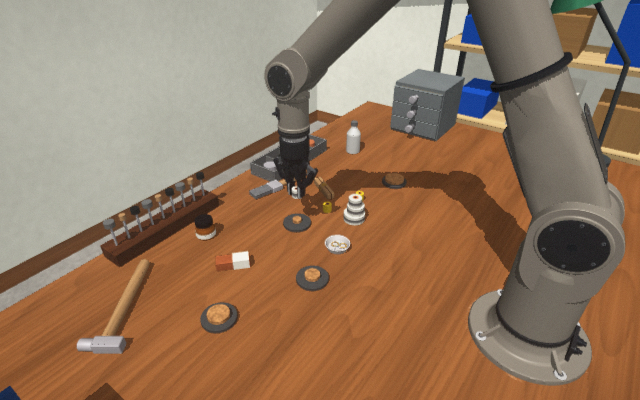

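The xy is right at (.626, -.018), but the wheel bottom is still at .096. I had the sign wrong: bottom = TCP + .036, so cork contact is at TCP ≈ -.016. I go down another 70 mm.

```bash
python3 -m crank '[{"dx":0,"dy":0,"dz":0.01,"wx":0,"wy":0,"wz":0,"claw":1},{"dx":0,"dy":0,"dz":0.015,"wx":0,"wy":0,"wz":0,"claw":1},{"dx":0,"dy":0,"dz":0.015,"wx":0,"wy":0,"wz":0,"claw":1},{"dx":0,"dy":0,"dz":0.015,"wx":0,"wy":0,"wz":0,"claw":1},{"dx":0,"dy":0,"dz":0.01,"wx":0,"wy":0,"wz":0,"claw":1},{"dx":0,"dy":0,"dz":0.005,"wx":0,"wy":0,"wz":0,"claw":1},{"dx":0,"dy":0,"dz":0,"wx":0,"wy":0,"wz":0,"claw":1},{"dx":0,"dy":0,"dz":0,"wx":0,"wy":0,"wz":0,"claw":1}]' 20
python3 - <<'E'
from top import *; from corks import corks
grab('wrist','w10'); grab('side','s10');grab('scene','c10')
s=sensors.get_state();print(s['eef_pos'],s['wrist_force'])
a=cv2.imread('pics/w10.png')[150:400,180:460];b=cv2.imread('pics/s10.png')[180:260,250:340]
c=cv2.imread('pics/c10.png')[200:270,270:350]
cv2.imwrite('pics/z10.png',np.hstack([cv2.resize(a,(300,268)),cv2.resize(b,(240,268)),cv2.resize(c,(250,268))]))
E
```

```text
t: 8.95
eef_pos: [0.6274, -0.0175, -0.0108]
tool_rot: [2.221, 2.221, 0.001]
wrist_force: [0.1, -0.4, -0.3]
opening: 0.0253
[ 0.62764007 -0.01750707 -0.01037114] [ 0.60695386 -0.37404244 -0.45914634]
```

View pics/z10.png

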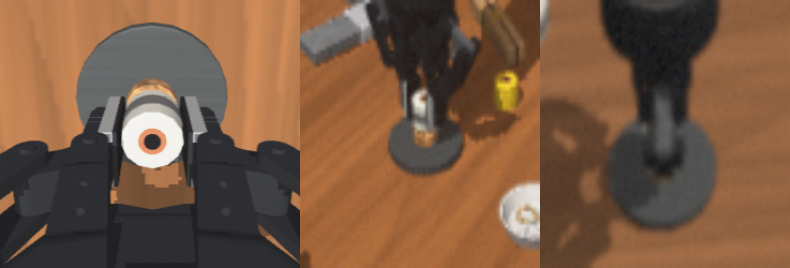

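The wheel now hangs just over the cork, which is visible directly below it in the side view. I step down gently.

```bash
python3 -m crank '[{"dx":0,"dy":0,"dz":0.0015,"wx":0,"wy":0,"wz":0,"claw":1},{"dx":0,"dy":0,"dz":0.001,"wx":0,"wy":0,"wz":0,"claw":1},{"dx":0,"dy":0,"dz":0.001,"wx":0,"wy":0,"wz":0,"claw":1},{"dx":0,"dy":0,"dz":0.0005,"wx":0,"wy":0,"wz":0,"claw":1},{"dx":0,"dy":0,"dz":0.0005,"wx":0,"wy":0,"wz":0,"claw":1},{"dx":0,"dy":0,"dz":0,"wx":0,"wy":0,"wz":0,"claw":1},{"dx":0,"dy":0,"dz":0,"wx":0,"wy":0,"wz":0,"claw":1},{"dx":0,"dy":0,"dz":0,"wx":0,"wy":0,"wz":0,"claw":1}]' 20
python3 - <<'E'
from top import *
grab('wrist','w11'); s=sensors.get_state();print(s['eef_pos'],s['wrist_force'])
hub('w11',(300,260,345,315),.046)
im,d,K,R,t=load('w11');C=cloud(d,K,R,t);print(np.median(C[290:300,312:332,2]),np.median(C[303:309,312:332,2]))
E
```

```text
t: 9.9
eef_pos: [0.627, -0.0175, -0.0156]
tool_rot: [2.221, 2.221, 0.0]
wrist_force: [-0.0, -0.2, -1.0]
opening: 0.0251
[ 0.62705501 -0.017459   -0.01557635] [ 0.09364313 -1.06979343  0.0326883 ]
w11 hub px [321.7 281.5] [23.5 25.5] [ 0.6267 -0.0182  0.046 ]
0.045639965501718685 0.04444479814218394
```

```bash
python3 -m crank '[{"dx":0,"dy":0,"dz":0.0005,"wx":0,"wy":0,"wz":0,"claw":1},{"dx":0,"dy":0,"dz":0,"wx":0,"wy":0,"wz":0,"claw":1},{"dx":0,"dy":0,"dz":0,"wx":0,"wy":0,"wz":0,"claw":1},{"dx":0,"dy":0,"dz":0,"wx":0,"wy":0,"wz":0,"claw":1},{"dx":0,"dy":0,"dz":0,"wx":0,"wy":0,"wz":0,"claw":1},{"dx":0,"dy":0,"dz":0,"wx":0,"wy":0,"wz":0,"claw":1},{"dx":0,"dy":0,"dz":0,"wx":0,"wy":0,"wz":0,"claw":1},{"dx":0,"dy":0,"dz":0,"wx":0,"wy":0,"wz":0,"claw":1}]' 20;python3 -m crank '[{"dx":0,"dy":0,"dz":0.0005,"wx":0,"wy":0,"wz":0,"claw":1},{"dx":0,"dy":0,"dz":0,"wx":0,"wy":0,"wz":0,"claw":1},{"dx":0,"dy":0,"dz":0,"wx":0,"wy":0,"wz":0,"claw":1},{"dx":0,"dy":0,"dz":0,"wx":0,"wy":0,"wz":0,"claw":1},{"dx":0,"dy":0,"dz":0,"wx":0,"wy":0,"wz":0,"claw":1},{"dx":0,"dy":0,"dz":0,"wx":0,"wy":0,"wz":0,"claw":1},{"dx":0,"dy":0,"dz":0,"wx":0,"wy":0,"wz":0,"claw":1},{"dx":0,"dy":0,"dz":0,"wx":0,"wy":0,"wz":0,"claw":1}]' 20
```

```text
t: 10.75
eef_pos: [0.6272, -0.0175, -0.0157]
tool_rot: [2.221, 2.221, 0.0]
wrist_force: [-1.7, 0.5, 5.5]
opening: 0.0254
t: 11.55
eef_pos: [0.6271, -0.0175, -0.0158]
tool_rot: [2.221, 2.221, 0.0]
wrist_force: [-3.4, 0.6, 10.0]
opening: 0.0254
```

Contact: 10 N at TCP -.0158. I ease off 0.7 mm, open slowly, then check.

```bash
python3 -m crank '[{"dx":0,"dy":0,"dz":-0.0007,"wx":0,"wy":0,"wz":0,"claw":1},{"dx":0,"dy":0,"dz":0,"wx":0,"wy":0,"wz":0,"claw":0.69},{"dx":0,"dy":0,"dz":0,"wx":0,"wy":0,"wz":0,"claw":0.67},{"dx":0,"dy":0,"dz":0,"wx":0,"wy":0,"wz":0,"claw":0.65},{"dx":0,"dy":0,"dz":0,"wx":0,"wy":0,"wz":0,"claw":0.62},{"dx":0,"dy":0,"dz":0,"wx":0,"wy":0,"wz":0,"claw":0.58},{"dx":0,"dy":0,"dz":0,"wx":0,"wy":0,"wz":0,"claw":0.52},{"dx":0,"dy":0,"dz":0,"wx":0,"wy":0,"wz":0,"claw":0.45}]' 20
python3 - <<'E'
from top import *
grab('wrist','w12'); s=sensors.get_state();print(s['eef_pos'],s['wrist_force'],s['opening'])
hub('w12',(300,260,345,315),.046)
E
```

```text
t: 12.35
eef_pos: [0.627, -0.0175, -0.0159]
tool_rot: [-2.221, -2.221, 0.0]
wrist_force: [-0.3, -0.3, -0.0]
opening: 0.047
[ 0.62703304 -0.01748239 -0.01587976] [-0.29633289  0.58966526 -0.15284311] 0.04696938002934689
w12 hub px [321.9 281.6] [23.4 25.8] [ 0.6268 -0.0181  0.046 ]
```

View pics/w12.png

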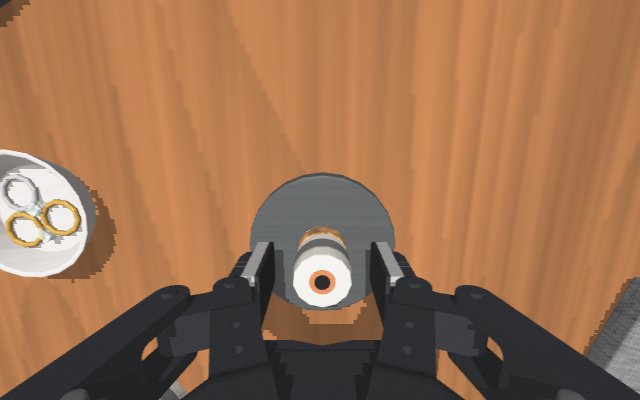

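The tiny wheel sits on its cork with the jaws clear. I lift and return over the stack.

```bash
python3 -m crank '[{"dx":0,"dy":0,"dz":-0.01,"wx":0,"wy":0,"wz":0,"claw":0.4},{"dx":0,"dy":0,"dz":-0.025,"wx":0,"wy":0,"wz":0,"claw":0.4},{"dx":0,"dy":0,"dz":-0.04,"wx":0,"wy":0,"wz":0,"claw":0.3},{"dx":0,"dy":0,"dz":-0.04,"wx":0,"wy":0,"wz":0,"claw":0.3},{"dx":-0.035,"dy":-0.035,"dz":0,"wx":0,"wy":0,"wz":0,"claw":0.3},{"dx":-0.035,"dy":-0.035,"dz":0,"wx":0,"wy":0,"wz":0,"claw":0.3},{"dx":-0.03,"dy":-0.035,"dz":0,"wx":0,"wy":0,"wz":0,"claw":0.3},{"dx":-0.0165,"dy":-0.016,"dz":0,"wx":0,"wy":0,"wz":0,"claw":0.3}]' 20
python3 -m crank '[{"dx":0,"dy":0,"dz":0,"wx":0,"wy":0,"wz":0,"claw":0.3},{"dx":0,"dy":0,"dz":0,"wx":0,"wy":0,"wz":0,"claw":0.3},{"dx":0,"dy":0,"dz":0,"wx":0,"wy":0,"wz":0,"claw":0.3},{"dx":0,"dy":0,"dz":0,"wx":0,"wy":0,"wz":0,"claw":0.3},{"dx":0,"dy":0,"dz":0,"wx":0,"wy":0,"wz":0,"claw":0.3},{"dx":0,"dy":0,"dz":0,"wx":0,"wy":0,"wz":0,"claw":0.3},{"dx":0,"dy":0,"dz":0,"wx":0,"wy":0,"wz":0,"claw":0.3},{"dx":0,"dy":0,"dz":0,"wx":0,"wy":0,"wz":0,"claw":0.3}]' 20
python3 - <<'E'
from top import *
grab('wrist','w13'); grab('side','s13');grab('scene','c13');s=sensors.get_state();print(s['eef_pos'],s['opening'])
p=top('w13',(.506,-.134),.078,.019);q=top('s13',(.506,-.134),.078,.019);r=top('scene0',(.506,-.134),.078,.019)
tri('w13',p[1],'s13',q[1])
top('w13',(.506,-.134),.052,.025);top('w13',(.506,-.134),.026,.031)
top('c13',(.627,-.018),.046,.013,.03);top('s13',(.627,-.018),.046,.013,.03);
a=cv2.imread('pics/w13.png')[100:400,150:490];b=cv2.imread('pics/s13.png')[170:250,270:390]
cv2.imwrite('pics/z13.png',np.hstack([a,cv2.resize(b,(450,300))]))
E
```

```text
t: 13.2
eef_pos: [0.5024, -0.1372, 0.0998]
tool_rot: [-2.226, -2.217, 0.003]
wrist_force: [-0.2, -0.2, -0.2]
opening: 0.0599
t: 14.0
eef_pos: [0.5061, -0.1339, 0.099]
tool_rot: [-2.221, -2.222, 0.0]
wrist_force: [-0.2, -0.7, 1.4]
opening: 0.0595
[ 0.50601525 -0.13400677  0.09908526] 0.059328003443348376
w13 px 321.1 215.2 z depth 0.0774 centroid [ 0.5053 -0.1307  0.078 ] circfit [ 0.5053 -0.1312] 0.0185 enc 0.5052 -0.1312 0.0193
s13 px 355.0 198.2 z depth 0.0781 centroid [ 0.5046 -0.1288  0.078 ] circfit [ 0.5048 -0.1292] 0.0196 enc 0.5049 -0.1293 0.0222
scene0 px 258.4 187.9 z depth 0.0773 centroid [ 0.5155 -0.1293  0.078 ] circfit [ 0.5106 -0.1315] 0.0157 enc 0.5102 -0.1315 0.0196
tri [ 0.5055 -0.131   0.0765] gap 0.0006
w13 px 317.3 196.5 z depth 0.0512 centroid [ 0.5023 -0.124   0.052 ] circfit [ 0.5047 -0.1351] 0.0231 enc 0.5044 -0.1345 0.025
w13 px 328.6 181.5 z depth 0.0254 centroid [ 0.5114 -0.1176  0.026 ] circfit [ 0.5063 -0.1342] 0.0283 enc 0.5068 -0.1333 0.0308
c13 px 308.2 235.1 z depth 0.0447 centroid [ 0.6296 -0.0188  0.046 ] circfit [ 0.6297 -0.0188] 0.0126 enc 0.6304 -0.0182 0.0148
s13 px 296.5 212.0 z depth 0.0458 centroid [ 0.6239 -0.0149  0.046 ] circfit [ 0.6237 -0.0153] 0.0144 enc 0.623 -0.0158 0.0172
```

View pics/z13.png

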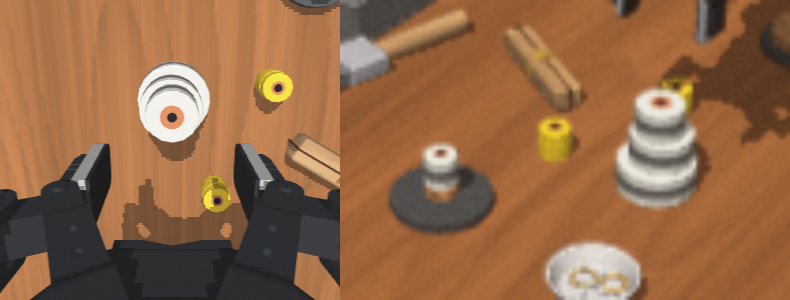

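The tiny wheel is upright and centred on its stand within about 1 mm in both views. The small wheel is next, at (.5053, -.131) with its top at .077. I descend to TCP .016.

```bash
python3 -m crank '[{"dx":0.003,"dy":-0.001,"dz":0.01,"wx":0,"wy":0,"wz":0,"claw":0.35},{"dx":0,"dy":0,"dz":0.015,"wx":0,"wy":0,"wz":0,"claw":0.35},{"dx":0,"dy":0,"dz":0.02,"wx":0,"wy":0,"wz":0,"claw":0.35},{"dx":0,"dy":0,"dz":0.015,"wx":0,"wy":0,"wz":0,"claw":0.35},{"dx":0,"dy":0,"dz":0.013,"wx":0,"wy":0,"wz":0,"claw":0.35},{"dx":0,"dy":0,"dz":0.01,"wx":0,"wy":0,"wz":0,"claw":0.35},{"dx":0,"dy":0,"dz":0,"wx":0,"wy":0,"wz":0,"claw":0.35},{"dx":0,"dy":0,"dz":0,"wx":0,"wy":0,"wz":0,"claw":0.35}]' 20
python3 - <<'E'
from top import *
grab('wrist','w14'); s=sensors.get_state();print(s['eef_pos'],s['opening'],s['wrist_force'])
p=top('w14',(.506,-.134),.078,.019);hub('w14',(300,240,345,330),.078)
E
```

```text
t: 14.95
eef_pos: [0.5052, -0.131, 0.0162]
tool_rot: [2.221, 2.221, 0.0]
wrist_force: [0.3, -0.2, 0.5]
opening: 0.0558
[ 0.50545956 -0.13109563  0.0165097 ] 0.05550051951173023 [ 0.21123655 -0.14935085  0.23185947]
w14 px 322.9 277.7 z depth 0.0774 centroid [ 0.5053 -0.1298  0.078 ] circfit [ 0.5053 -0.1305] 0.0187 enc 0.5052 -0.1304 0.0196
w14 hub px [323.3 282. ] [34.7 38.2] [ 0.5055 -0.1318  0.078 ]
```

View pics/w14.png

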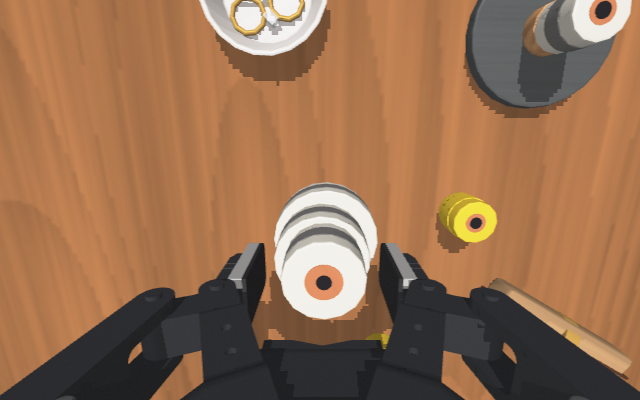

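Centred, with the hub at (323,282). I grip and lift.

```bash
python3 -m crank '[{"dx":0,"dy":0,"dz":0,"wx":0,"wy":0,"wz":0,"claw":0.42},{"dx":0,"dy":0,"dz":0,"wx":0,"wy":0,"wz":0,"claw":0.48},{"dx":0,"dy":0,"dz":0,"wx":0,"wy":0,"wz":0,"claw":0.52},{"dx":0,"dy":0,"dz":0,"wx":0,"wy":0,"wz":0,"claw":0.56},{"dx":0,"dy":0,"dz":0,"wx":0,"wy":0,"wz":0,"claw":0.6},{"dx":0,"dy":0,"dz":0,"wx":0,"wy":0,"wz":0,"claw":1},{"dx":0,"dy":0,"dz":0,"wx":0,"wy":0,"wz":0,"claw":1},{"dx":0,"dy":0,"dz":0,"wx":0,"wy":0,"wz":0,"claw":1}]' 25
python3 -m crank '[{"dx":0,"dy":0,"dz":-0.005,"wx":0,"wy":0,"wz":0,"claw":1},{"dx":0,"dy":0,"dz":-0.01,"wx":0,"wy":0,"wz":0,"claw":1},{"dx":0,"dy":0,"dz":-0.02,"wx":0,"wy":0,"wz":0,"claw":1},{"dx":0,"dy":0,"dz":-0.02,"wx":0,"wy":0,"wz":0,"claw":1},{"dx":0,"dy":0,"dz":-0.01,"wx":0,"wy":0,"wz":0,"claw":1},{"dx":0,"dy":0,"dz":-0.005,"wx":0,"wy":0,"wz":0,"claw":1},{"dx":0,"dy":0,"dz":0,"wx":0,"wy":0,"wz":0,"claw":1},{"dx":0,"dy":0,"dz":0,"wx":0,"wy":0,"wz":0,"claw":1}]' 25
python3 - <<'E'
from top import *
grab('wrist','w15');grab('side','s15'); s=sensors.get_state();print(s['eef_pos'],s['opening'],s['wrist_force'])
hub('w15',(300,240,345,330),.148)
a=cv2.imread('pics/w15.png')[100:400,150:490];b=cv2.imread('pics/s15.png')[150:250,290:410]
cv2.imwrite('pics/z15.png',np.hstack([a,cv2.resize(b,(360,300))]))
E
```

```text
t: 15.8
eef_pos: [0.5053, -0.131, 0.0166]
tool_rot: [2.221, 2.221, 0.001]
wrist_force: [-1.3, 0.1, 6.2]
opening: 0.0368
t: 16.6
eef_pos: [0.5044, -0.1309, 0.0855]
tool_rot: [-2.221, -2.221, 0.001]
wrist_force: [-0.3, -0.5, -0.5]
opening: 0.0374
[ 0.50434255 -0.13084491  0.08527883] 0.03731610408559177 [-0.10330472  0.04916955 -1.1543788 ]
w15 hub px [321.8 281.3] [34.6 38.2] [ 0.5043 -0.131   0.148 ]
```

View pics/z15.png

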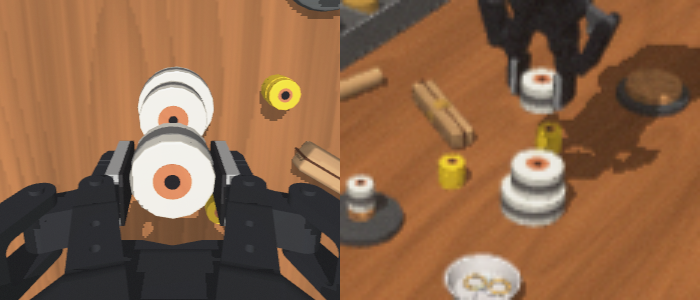

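The small wheel is held at 37 mm and two wheels are left undisturbed. I travel toward the small stand.

```bash
python3 -m crank '[{"dx":0.015,"dy":-0.005,"dz":-0.01,"wx":0,"wy":0,"wz":0,"claw":1},{"dx":0.03,"dy":-0.01,"dz":0,"wx":0,"wy":0,"wz":0,"claw":1},{"dx":0.04,"dy":-0.01,"dz":0,"wx":0,"wy":0,"wz":0,"claw":1},{"dx":0.04,"dy":-0.01,"dz":0,"wx":0,"wy":0,"wz":0,"claw":1},{"dx":0.04,"dy":-0.01,"dz":0,"wx":0,"wy":0,"wz":0,"claw":1},{"dx":0.03,"dy":0,"dz":0,"wx":0,"wy":0,"wz":0,"claw":1},{"dx":0.012,"dy":0,"dz":0,"wx":0,"wy":0,"wz":0,"claw":1},{"dx":0,"dy":0,"dz":0,"wx":0,"wy":0,"wz":0,"claw":1}]' 25
python3 -m crank '[{"dx":0,"dy":0,"dz":0,"wx":0,"wy":0,"wz":0,"claw":1},{"dx":0,"dy":0,"dz":0,"wx":0,"wy":0,"wz":0,"claw":1},{"dx":0,"dy":0,"dz":0,"wx":0,"wy":0,"wz":0,"claw":1},{"dx":0,"dy":0,"dz":0,"wx":0,"wy":0,"wz":0,"claw":1},{"dx":0,"dy":0,"dz":0,"wx":0,"wy":0,"wz":0,"claw":1},{"dx":0,"dy":0,"dz":0,"wx":0,"wy":0,"wz":0,"claw":1},{"dx":0,"dy":0,"dz":0,"wx":0,"wy":0,"wz":0,"claw":1},{"dx":0,"dy":0,"dz":0,"wx":0,"wy":0,"wz":0,"claw":1}]' 25
python3 - <<'E'
from top import *;from corks import corks
grab('wrist','w16'); s=sensors.get_state();print(s['eef_pos'],s['opening'],s['wrist_force'])
hub('w16',(300,240,345,330),.158);c=corks('w16')
tri('wrist0',(115.5,50.1),'w16',c[0][0]);tri('side0',(311.9,274.4),'w16',c[0][0])
E
```

```text
t: 17.5
eef_pos: [0.4599, 0.0775, 0.0958]
tool_rot: [-2.217, -2.225, 0.0]
wrist_force: [0.2, -0.4, -0.2]
opening: 0.0374
t: 18.3
eef_pos: [0.46, 0.076, 0.0961]
tool_rot: [2.221, 2.221, 0.0]
wrist_force: [-0.1, 0.3, -1.7]
opening: 0.037
[0.46002437 0.07601504 0.09611215] 0.037140120800682644 [-0.6141324  -0.10283046 -0.49174268]
w16 hub px [321.8 281.4] [34.7 38.2] [0.4597 0.0755 0.158 ]
w16 [597.1  10.4] depth med [0.6589 0.219  0.0253] ray@.02 [0.6625 0.2196 0.02  ] dia 0.0253
w16 [533.6  62.1] depth med [0.6193 0.1841 0.0242] ray@.02 [0.622  0.1846 0.02  ] dia 0.0128
w16 [319.7 127.7] depth med [0.4583 0.1357 0.0194] ray@.02 [0.458  0.1359 0.02  ] dia 0.0369
w16 [492.  286.3] depth med [ 0.6187 -0.0081  0.0168] ray@.02 [ 0.6178 -0.0075  0.02  ] dia 0.0145
w16 [457.5 390.1] depth med [ 0.5968 -0.1201  0.0259] ray@.02 [ 0.5994 -0.1271  0.02  ] dia 0.0079
tri [0.5425 0.1409 0.1677] gap 0.0669
tri [0.4785 0.1821 0.1298] gap 0.1544
```

View pics/w16.png

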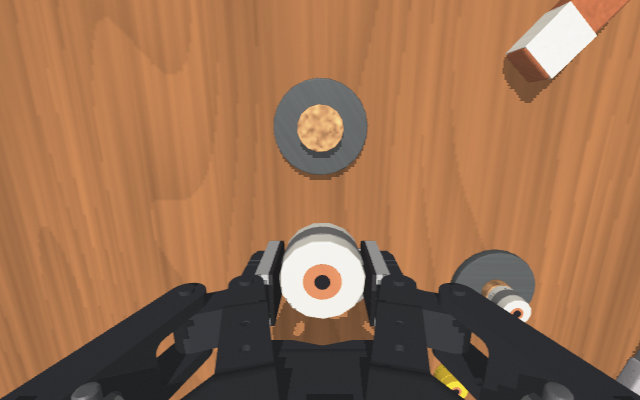

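The wheel is held squarely with its hub at (322,281) and the cork at (320,128) → (.458, .1359). The triangulation picked the wrong blob, so I redo it. Offset to go: dx +.0604, dy -.0017.

```bash
python3 - <<'E'
from top import *
tri('wrist0',(115.5,50.1),'w16',(319.7,127.7));tri('side0',(311.9,274.4),'w16',(319.7,127.7))
E
python3 -m crank '[{"dx":0.015,"dy":-0.0017,"dz":0,"wx":0,"wy":0,"wz":0,"claw":1},{"dx":0.025,"dy":0,"dz":0,"wx":0,"wy":0,"wz":0,"claw":1},{"dx":0.0204,"dy":0,"dz":0.01,"wx":0,"wy":0,"wz":0,"claw":1},{"dx":0,"dy":0,"dz":0.025,"wx":0,"wy":0,"wz":0,"claw":1},{"dx":0,"dy":0,"dz":0.03,"wx":0,"wy":0,"wz":0,"claw":1},{"dx":0,"dy":0,"dz":0.025,"wx":0,"wy":0,"wz":0,"claw":1},{"dx":0,"dy":0,"dz":0.014,"wx":0,"wy":0,"wz":0,"claw":1},{"dx":0,"dy":0,"dz":0.003,"wx":0,"wy":0,"wz":0,"claw":1}]' 25
python3 -m crank '[{"dx":0,"dy":0,"dz":0.001,"wx":0,"wy":0,"wz":0,"claw":1},{"dx":0,"dy":0,"dz":0.001,"wx":0,"wy":0,"wz":0,"claw":1},{"dx":0,"dy":0,"dz":0,"wx":0,"wy":0,"wz":0,"claw":1},{"dx":0,"dy":0,"dz":0,"wx":0,"wy":0,"wz":0,"claw":1},{"dx":0,"dy":0,"dz":0,"wx":0,"wy":0,"wz":0,"claw":1},{"dx":0,"dy":0,"dz":0,"wx":0,"wy":0,"wz":0,"claw":1},{"dx":0,"dy":0,"dz":0,"wx":0,"wy":0,"wz":0,"claw":1},{"dx":0,"dy":0,"dz":0,"wx":0,"wy":0,"wz":0,"claw":1}]' 25
python3 - <<'E'
from top import *
grab('wrist','w17'); grab('side','s17');s=sensors.get_state();print(s['eef_pos'],s['wrist_force'])
hub('w17',(300,240,345,330),.046)
a=cv2.imread('pics/w17.png')[100:400,150:490];b=cv2.imread('pics/s17.png')[210:310,250:370]
cv2.imwrite('pics/z17.png',np.hstack([a,cv2.resize(b,(360,300))]))
E
```

```text
tri [0.4581 0.136  0.0178] gap 0.0004
tri [0.4582 0.1359 0.0178] gap 0.0003
t: 19.15
eef_pos: [0.457, 0.1361, -0.0125]
tool_rot: [-2.22, -2.221, 0.005]
wrist_force: [-0.2, -0.1, -1.2]
opening: 0.0367
t: 19.95
eef_pos: [0.4584, 0.1364, -0.0129]
tool_rot: [2.221, 2.221, 0.0]
wrist_force: [-0.3, -1.0, -0.7]
opening: 0.037
[ 0.45829018  0.13639585 -0.01292092] [-0.10832535 -0.52140599 -1.20483513]
w17 hub px [321.8 281.5] [34.7 38. ] [0.458  0.1342 0.046 ]
```

View pics/z17.png

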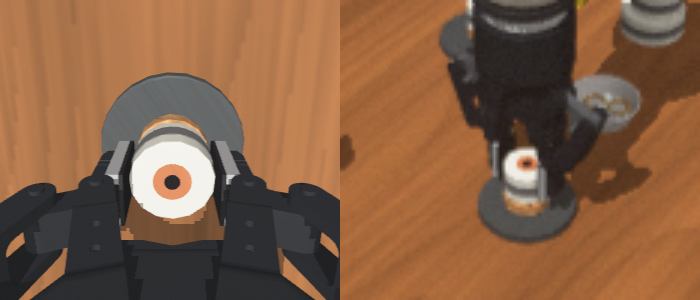

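Close above the cork (TCP -.013, no contact yet). I step down.

```bash
python3 -m crank '[{"dx":0,"dy":0,"dz":0.001,"wx":0,"wy":0,"wz":0,"claw":1},{"dx":0,"dy":0,"dz":0.0005,"wx":0,"wy":0,"wz":0,"claw":1},{"dx":0,"dy":0,"dz":0.0005,"wx":0,"wy":0,"wz":0,"claw":1},{"dx":0,"dy":0,"dz":0,"wx":0,"wy":0,"wz":0,"claw":1},{"dx":0,"dy":0,"dz":0,"wx":0,"wy":0,"wz":0,"claw":1},{"dx":0,"dy":0,"dz":0,"wx":0,"wy":0,"wz":0,"claw":1},{"dx":0,"dy":0,"dz":0,"wx":0,"wy":0,"wz":0,"claw":1},{"dx":0,"dy":0,"dz":0,"wx":0,"wy":0,"wz":0,"claw":1}]' 25
python3 -m crank '[{"dx":0,"dy":0,"dz":0.0005,"wx":0,"wy":0,"wz":0,"claw":1},{"dx":0,"dy":0,"dz":0,"wx":0,"wy":0,"wz":0,"claw":1},{"dx":0,"dy":0,"dz":0,"wx":0,"wy":0,"wz":0,"claw":1},{"dx":0,"dy":0,"dz":0,"wx":0,"wy":0,"wz":0,"claw":1},{"dx":0,"dy":0,"dz":0,"wx":0,"wy":0,"wz":0,"claw":1},{"dx":0,"dy":0,"dz":0,"wx":0,"wy":0,"wz":0,"claw":1},{"dx":0,"dy":0,"dz":0,"wx":0,"wy":0,"wz":0,"claw":1},{"dx":0,"dy":0,"dz":0,"wx":0,"wy":0,"wz":0,"claw":1}]' 25
```

```text
t: 20.85
eef_pos: [0.4583, 0.1364, -0.0149]
tool_rot: [2.222, 2.221, -0.0]
wrist_force: [-0.4, 0.7, -1.8]
opening: 0.0373
t: 21.65
eef_pos: [0.4584, 0.1365, -0.0154]
tool_rot: [2.221, 2.221, 0.0]
wrist_force: [-0.1, -0.4, -0.1]
opening: 0.0373
```

```bash
python3 -m crank '[{"dx":0,"dy":0,"dz":0.0005,"wx":0,"wy":0,"wz":0,"claw":1},{"dx":0,"dy":0,"dz":0,"wx":0,"wy":0,"wz":0,"claw":1},{"dx":0,"dy":0,"dz":0,"wx":0,"wy":0,"wz":0,"claw":1},{"dx":0,"dy":0,"dz":0,"wx":0,"wy":0,"wz":0,"claw":1},{"dx":0,"dy":0,"dz":0,"wx":0,"wy":0,"wz":0,"claw":1},{"dx":0,"dy":0,"dz":0,"wx":0,"wy":0,"wz":0,"claw":1},{"dx":0,"dy":0,"dz":0,"wx":0,"wy":0,"wz":0,"claw":1},{"dx":0,"dy":0,"dz":0,"wx":0,"wy":0,"wz":0,"claw":1}]' 25
```

```text
t: 22.45
eef_pos: [0.4584, 0.1364, -0.0154]
tool_rot: [2.221, 2.221, 0.0]
wrist_force: [-2.0, -0.5, 7.3]
opening: 0.0371
```

Contact at 7 N. I ease off slightly and open slowly.

```bash
python3 -m crank '[{"dx":0,"dy":0,"dz":-0.0004,"wx":0,"wy":0,"wz":0,"claw":1},{"dx":0,"dy":0,"dz":0,"wx":0,"wy":0,"wz":0,"claw":0.56},{"dx":0,"dy":0,"dz":0,"wx":0,"wy":0,"wz":0,"claw":0.54},{"dx":0,"dy":0,"dz":0,"wx":0,"wy":0,"wz":0,"claw":0.52},{"dx":0,"dy":0,"dz":0,"wx":0,"wy":0,"wz":0,"claw":0.49},{"dx":0,"dy":0,"dz":0,"wx":0,"wy":0,"wz":0,"claw":0.45},{"dx":0,"dy":0,"dz":0,"wx":0,"wy":0,"wz":0,"claw":0.38},{"dx":0,"dy":0,"dz":0,"wx":0,"wy":0,"wz":0,"claw":0.3}]' 25
python3 - <<'E'
from top import *
grab('wrist','w18'); s=sensors.get_state();print(s['eef_pos'],s['wrist_force'],s['opening'])
hub('w18',(300,240,345,330),.046)
E
python3 -m crank '[{"dx":0,"dy":0,"dz":-0.01,"wx":0,"wy":0,"wz":0,"claw":0.3},{"dx":0,"dy":0,"dz":-0.025,"wx":0,"wy":0,"wz":0,"claw":0.3},{"dx":0,"dy":0,"dz":-0.035,"wx":0,"wy":0,"wz":0,"claw":0.2},{"dx":-0.02,"dy":0.005,"dz":-0.02,"wx":0,"wy":0,"wz":0,"claw":0.2},{"dx":-0.04,"dy":0.01,"dz":0,"wx":0,"wy":0,"wz":0,"claw":0.2},{"dx":-0.05,"dy":0.01,"dz":0,"wx":0,"wy":0,"wz":0,"claw":0.2},{"dx":-0.05,"dy":0.01,"dz":0,"wx":0,"wy":0,"wz":0,"claw":0.2},{"dx":-0.05,"dy":0.01,"dz":0,"wx":0,"wy":0,"wz":0,"claw":0.2}]' 25
python3 -m crank '[{"dx":-0.04,"dy":0.0025,"dz":0,"wx":0,"wy":0,"wz":0,"claw":0.2},{"dx":-0.0185,"dy":0,"dz":0,"wx":0,"wy":0,"wz":0,"claw":0.2},{"dx":0,"dy":0,"dz":0,"wx":0,"wy":0,"wz":0,"claw":0.2},{"dx":0,"dy":0,"dz":0,"wx":0,"wy":0,"wz":0,"claw":0.2},{"dx":0,"dy":0,"dz":0,"wx":0,"wy":0,"wz":0,"claw":0.2},{"dx":0,"dy":0,"dz":0,"wx":0,"wy":0,"wz":0,"claw":0.2},{"dx":0,"dy":0,"dz":0,"wx":0,"wy":0,"wz":0,"claw":0.2},{"dx":0,"dy":0,"dz":0,"wx":0,"wy":0,"wz":0,"claw":0.2}]' 30
python3 - <<'E'
from top import *
grab('wrist','w19');grab('side','s19'); grab('scene','c19');s=sensors.get_state();print(s['eef_pos'],s['opening'])
p=top('w19',(.5045,-.133),.052,.025);q=top('s19',(.5045,-.133),.052,.025);tri('w19',p[1],'s19',q[1])
top('w19',(.506,-.134),.026,.031)
top('s19',(.458,.136),.046,.019,.04);top('c19',(.458,.136),.046,.019,.04)
a=cv2.imread('pics/w19.png')[100:400,150:490];b=cv2.imread('pics/s19.png')[170:310,260:400]
cv2.imwrite('pics/z19.png',np.hstack([a,cv2.resize(b,(300,300))]))
E
```

```text
t: 23.25
eef_pos: [0.4583, 0.1364, -0.0155]
tool_rot: [-2.221, -2.221, -0.0]
wrist_force: [0.2, -0.2, 0.3]
opening: 0.0598
[ 0.45832507  0.13644529 -0.01549477] [ 0.2566785  -0.70380705  0.81189312] 0.059902739976681205
w18 hub px [321.7 281.6] [34.7 38. ] [0.458  0.1356 0.046 ]
t: 24.1
eef_pos: [0.5031, -0.0725, 0.0755]
tool_rot: [2.22, 2.222, 0.002]
wrist_force: [-0.6, -0.7, -0.2]
opening: 0.0685
t: 24.9
eef_pos: [0.5053, -0.1285, 0.0745]
tool_rot: [-2.22, -2.223, -0.0]
wrist_force: [-0.2, 0.6, -0.1]
opening: 0.0684
[ 0.50522453 -0.12894603  0.07449148] 0.06826017727576945
w19 px 321.2 226.1 z depth 0.0514 centroid [ 0.5046 -0.1337  0.052 ] circfit [ 0.5046 -0.1344] 0.0245 enc 0.5042 -0.1343 0.0252
s19 px 355.6 205.4 z depth 0.0523 centroid [ 0.5032 -0.1326  0.052 ] circfit [ 0.5036 -0.1331] 0.0259 enc 0.503 -0.133 0.0288
tri [ 0.5044 -0.1343  0.0505] gap 0.0004
w19 px 329.7 193.9 z depth 0.0253 centroid [ 0.511  -0.1169  0.026 ] circfit [ 0.5064 -0.1339] 0.0282 enc 0.5068 -0.1329 0.0307
s19 px 312.1 266.2 z depth 0.0463 centroid [0.4568 0.1372 0.046 ] circfit [0.4569 0.1369] 0.0188 enc 0.4583 0.1373 0.0213
c19 px 367.1 175.8 z depth 0.0448 centroid [0.4616 0.1342 0.046 ] circfit [0.4614 0.1342] 0.0185 enc 0.4619 0.1344 0.0204
```

View pics/z19.png

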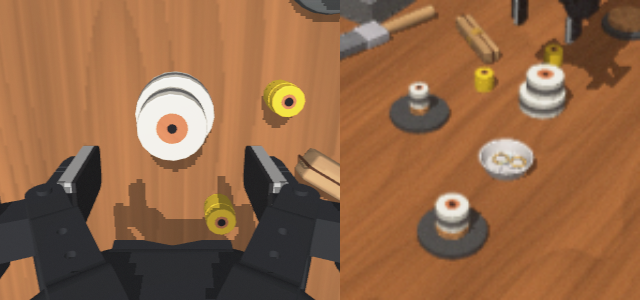

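The small wheel is centred on its stand, with wheel and cork agreeing within 1 mm in each view. The medium wheel is at (.5045, -.1344), top .051–.052. I descend to TCP -.0125.

```bash
python3 -m crank '[{"dx":-0.0056,"dy":-0.0007,"dz":0.01,"wx":0,"wy":0,"wz":0,"claw":0.2},{"dx":0,"dy":0,"dz":0.015,"wx":0,"wy":0,"wz":0,"claw":0.2},{"dx":0,"dy":0,"dz":0.02,"wx":0,"wy":0,"wz":0,"claw":0.2},{"dx":0,"dy":0,"dz":0.02,"wx":0,"wy":0,"wz":0,"claw":0.2},{"dx":0,"dy":0,"dz":0.015,"wx":0,"wy":0,"wz":0,"claw":0.2},{"dx":0,"dy":0,"dz":0.007,"wx":0,"wy":0,"wz":0,"claw":0.2},{"dx":0,"dy":0,"dz":0,"wx":0,"wy":0,"wz":0,"claw":0.2},{"dx":0,"dy":0,"dz":0,"wx":0,"wy":0,"wz":0,"claw":0.2}]' 30
python3 - <<'E'
from top import *
grab('wrist','w20'); s=sensors.get_state();print(s['eef_pos'],s['opening'],s['wrist_force'])
p=top('w20',(.506,-.134),.052,.019);hub('w20',(290,240,355,330),.052)
E
```

```text
t: 25.85
eef_pos: [0.5047, -0.1351, -0.0123]
tool_rot: [2.222, 2.221, 0.0]
wrist_force: [0.2, -0.2, -0.8]
opening: 0.0686
[ 0.50506496 -0.13502797 -0.01196982] 0.0680558819936358 [-0.8525476  -0.1815215   0.03440059]
w20 px 322.2 278.2 z depth 0.0514 centroid [ 0.5046 -0.1327  0.052 ] circfit [ 0.5046 -0.1339] 0.0246 enc 0.5048 -0.1338 0.0254
w20 hub px [322.7 283.1] [46.7 51.8] [ 0.5048 -0.135   0.052 ]
```

View pics/w20.png

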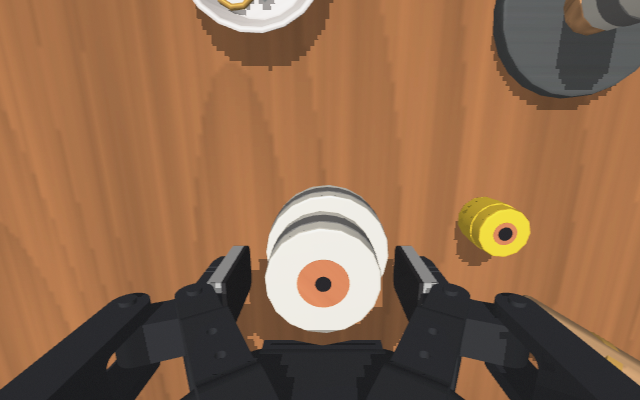

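Well centred. I grip with 30 N and lift.

```bash
python3 -m crank '[{"dx":0,"dy":0,"dz":0,"wx":0,"wy":0,"wz":0,"claw":0.27},{"dx":0,"dy":0,"dz":0,"wx":0,"wy":0,"wz":0,"claw":0.33},{"dx":0,"dy":0,"dz":0,"wx":0,"wy":0,"wz":0,"claw":0.37},{"dx":0,"dy":0,"dz":0,"wx":0,"wy":0,"wz":0,"claw":0.4},{"dx":0,"dy":0,"dz":0,"wx":0,"wy":0,"wz":0,"claw":0.44},{"dx":0,"dy":0,"dz":0,"wx":0,"wy":0,"wz":0,"claw":1},{"dx":0,"dy":0,"dz":0,"wx":0,"wy":0,"wz":0,"claw":1},{"dx":0,"dy":0,"dz":0,"wx":0,"wy":0,"wz":0,"claw":1}]' 30
python3 -m crank '[{"dx":0,"dy":0,"dz":-0.005,"wx":0,"wy":0,"wz":0,"claw":1},{"dx":0,"dy":0,"dz":-0.01,"wx":0,"wy":0,"wz":0,"claw":1},{"dx":0,"dy":0,"dz":-0.02,"wx":0,"wy":0,"wz":0,"claw":1},{"dx":0,"dy":0,"dz":-0.025,"wx":0,"wy":0,"wz":0,"claw":1},{"dx":0,"dy":0,"dz":-0.02,"wx":0,"wy":0,"wz":0,"claw":1},{"dx":0,"dy":0,"dz":-0.01,"wx":0,"wy":0,"wz":0,"claw":1},{"dx":0,"dy":0,"dz":0,"wx":0,"wy":0,"wz":0,"claw":1},{"dx":0,"dy":0,"dz":0,"wx":0,"wy":0,"wz":0,"claw":1}]' 30
python3 - <<'E'
from top import *
grab('wrist','w21');grab('side','s21'); s=sensors.get_state();print(s['eef_pos'],s['opening'],s['wrist_force'])
hub('w21',(290,240,355,330),.142)
a=cv2.imread('pics/w21.png')[100:400,150:490];b=cv2.imread('pics/s21.png')[150:250,290:410]
cv2.imwrite('pics/z21.png',np.hstack([a,cv2.resize(b,(360,300))]))
E
```

```text
t: 26.7
eef_pos: [0.5047, -0.1348, -0.012]
tool_rot: [2.221, 2.221, 0.0]
wrist_force: [-1.4, -0.1, 5.1]
opening: 0.0492
t: 27.5
eef_pos: [0.5041, -0.1347, 0.0771]
tool_rot: [-2.221, -2.221, 0.0]
wrist_force: [-0.7, -0.0, -1.4]
opening: 0.0487
[ 0.50364821 -0.13458514  0.07646509] 0.04924466523811118 [-0.3158308  -0.1452588  -1.51929269]
w21 hub px [321.8 283.3] [46.8 51.9] [ 0.5039 -0.1344  0.142 ]
```

View pics/z21.png

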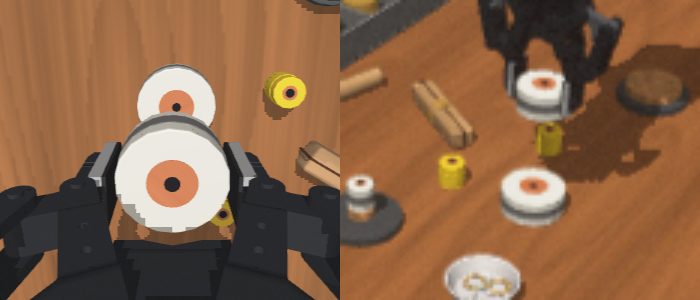

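The medium wheel is held at 49 mm and level. I travel to the medium stand.

```bash
python3 -m crank '[{"dx":0.015,"dy":0,"dz":0,"wx":0,"wy":0,"wz":0,"claw":1},{"dx":0.03,"dy":0.005,"dz":0,"wx":0,"wy":0,"wz":0,"claw":1},{"dx":0.04,"dy":0.005,"dz":0,"wx":0,"wy":0,"wz":0,"claw":1},{"dx":0.04,"dy":0.005,"dz":0,"wx":0,"wy":0,"wz":0,"claw":1},{"dx":0.04,"dy":0.005,"dz":0,"wx":0,"wy":0,"wz":0,"claw":1},{"dx":0.04,"dy":0.005,"dz":0,"wx":0,"wy":0,"wz":0,"claw":1},{"dx":0.04,"dy":0.005,"dz":0,"wx":0,"wy":0,"wz":0,"claw":1},{"dx":0.04,"dy":0.005,"dz":0,"wx":0,"wy":0,"wz":0,"claw":1}]' 30
python3 -m crank '[{"dx":0.04,"dy":0.005,"dz":0,"wx":0,"wy":0,"wz":0,"claw":1},{"dx":0.04,"dy":0.005,"dz":0,"wx":0,"wy":0,"wz":0,"claw":1},{"dx":0.035,"dy":0.002,"dz":0,"wx":0,"wy":0,"wz":0,"claw":1},{"dx":0.02,"dy":0,"dz":0,"wx":0,"wy":0,"wz":0,"claw":1},{"dx":0.008,"dy":0,"dz":0,"wx":0,"wy":0,"wz":0,"claw":1},{"dx":0,"dy":0,"dz":0,"wx":0,"wy":0,"wz":0,"claw":1},{"dx":0,"dy":0,"dz":0,"wx":0,"wy":0,"wz":0,"claw":1},{"dx":0,"dy":0,"dz":0,"wx":0,"wy":0,"wz":0,"claw":1}]' 30
python3 -m crank '[{"dx":0,"dy":0,"dz":0,"wx":0,"wy":0,"wz":0,"claw":1},{"dx":0,"dy":0,"dz":0,"wx":0,"wy":0,"wz":0,"claw":1},{"dx":0,"dy":0,"dz":0,"wx":0,"wy":0,"wz":0,"claw":1},{"dx":0,"dy":0,"dz":0,"wx":0,"wy":0,"wz":0,"claw":1},{"dx":0,"dy":0,"dz":0,"wx":0,"wy":0,"wz":0,"claw":1},{"dx":0,"dy":0,"dz":0,"wx":0,"wy":0,"wz":0,"claw":1},{"dx":0,"dy":0,"dz":0,"wx":0,"wy":0,"wz":0,"claw":1},{"dx":0,"dy":0,"dz":0,"wx":0,"wy":0,"wz":0,"claw":1}]' 30
python3 - <<'E'
from top import *;from corks import corks
grab('wrist','w22'); s=sensors.get_state();print(s['eef_pos'],s['opening'],s['wrist_force'])
hub('w22',(290,240,355,330),.142);corks('w22')
E
```

```text
t: 28.4
eef_pos: [0.5388, 0.1516, 0.0763]
tool_rot: [-2.221, -2.221, 0.003]
wrist_force: [0.9, -0.0, -0.6]
opening: 0.0491
t: 29.2
eef_pos: [0.552, 0.2906, 0.0774]
tool_rot: [2.224, 2.217, -0.002]
wrist_force: [-0.2, 0.1, -0.8]
opening: 0.0491
t: 30.0
eef_pos: [0.5515, 0.2933, 0.0775]
tool_rot: [2.221, 2.221, -0.0]
wrist_force: [-0.7, -0.1, -1.9]
opening: 0.0489
[0.55148948 0.29329615 0.07748577] 0.048747495480885715 [ 0.0040288  -0.11830216 -1.46889444]
w22 hub px [321.7 283.3] [46.6 51.6] [0.5512 0.2933 0.142 ]
w22 [624.2  35.5] depth med [0.7618 0.4184 0.0192] ray@.02 [0.7617 0.4158 0.02  ] dia 0.0371
w22 [320.4 127.2] depth med [0.5499 0.3541 0.0194] ray@.02 [0.5502 0.354  0.02  ] dia 0.0489
w22 [453.6 272.8] depth med [0.6612 0.2351 0.0251] ray@.02 [0.6633 0.2336 0.02  ] dia 0.0412
w22 [591.8 324. ] depth med [0.7842 0.1896 0.0258] ray@.02 [0.7925 0.1828 0.02  ] dia 0.031
```

View pics/w22.png

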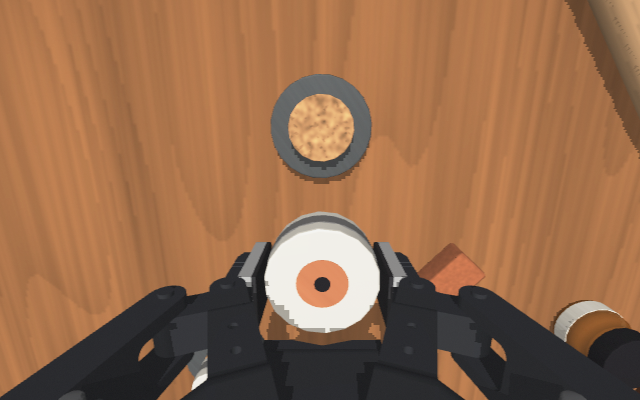

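The cork at (320,127) is at (.5502, .354) and the wheel hub at (322,283). To go: dx +.0604, dy -.001. Expected contact is at TCP ≈ -.018, so I go to -.0155 first.

```bash
python3 - <<'E'
from top import *
tri('scene0',(460.1,207.8),'w22',(320.4,127.2));tri('side0',(217.8,313.8),'w22',(320.4,127.2))
E
python3 -m crank '[{"dx":0.015,"dy":-0.001,"dz":0,"wx":0,"wy":0,"wz":0,"claw":1},{"dx":0.025,"dy":0,"dz":0,"wx":0,"wy":0,"wz":0,"claw":1},{"dx":0.0204,"dy":0,"dz":0.005,"wx":0,"wy":0,"wz":0,"claw":1},{"dx":0,"dy":0,"dz":0.02,"wx":0,"wy":0,"wz":0,"claw":1},{"dx":0,"dy":0,"dz":0.025,"wx":0,"wy":0,"wz":0,"claw":1},{"dx":0,"dy":0,"dz":0.025,"wx":0,"wy":0,"wz":0,"claw":1},{"dx":0,"dy":0,"dz":0.013,"wx":0,"wy":0,"wz":0,"claw":1},{"dx":0,"dy":0,"dz":0.003,"wx":0,"wy":0,"wz":0,"claw":1}]' 30
python3 -m crank '[{"dx":0,"dy":0,"dz":0.001,"wx":0,"wy":0,"wz":0,"claw":1},{"dx":0,"dy":0,"dz":0.001,"wx":0,"wy":0,"wz":0,"claw":1},{"dx":0,"dy":0,"dz":0,"wx":0,"wy":0,"wz":0,"claw":1},{"dx":0,"dy":0,"dz":0,"wx":0,"wy":0,"wz":0,"claw":1},{"dx":0,"dy":0,"dz":0,"wx":0,"wy":0,"wz":0,"claw":1},{"dx":0,"dy":0,"dz":0,"wx":0,"wy":0,"wz":0,"claw":1},{"dx":0,"dy":0,"dz":0,"wx":0,"wy":0,"wz":0,"claw":1},{"dx":0,"dy":0,"dz":0,"wx":0,"wy":0,"wz":0,"claw":1}]' 30
python3 - <<'E'
from top import *
grab('wrist','w23'); grab('side','s23');s=sensors.get_state();print(s['eef_pos'],s['wrist_force'])
hub('w23',(290,240,355,330),.047)
a=cv2.imread('pics/w23.png')[100:400,150:490];b=cv2.imread('pics/s23.png')[250:350,160:280]
cv2.imwrite('pics/z23.png',np.hstack([a,cv2.resize(b,(360,300))]))
E
```

```text
tri [0.5501 0.3538 0.0166] gap 0.0002
tri [0.5502 0.3539 0.0179] gap 0.0001
t: 30.85
eef_pos: [0.5491, 0.3538, -0.0155]
tool_rot: [-2.22, -2.222, 0.005]
wrist_force: [0.3, 0.2, -0.4]
opening: 0.0485
t: 31.65
eef_pos: [0.5506, 0.3536, -0.0155]
tool_rot: [2.221, 2.221, 0.0]
wrist_force: [-0.2, 0.1, -0.8]
opening: 0.049
[ 0.55054203  0.35362736 -0.01550009] [-0.22381473 -0.23113819 -1.05662654]
w23 hub px [321.6 283.4] [46.6 51.5] [0.5502 0.3525 0.047 ]
```

View pics/z23.png

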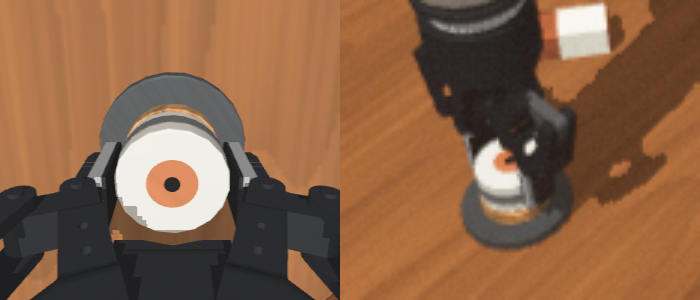

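Alignment is good and the cork is visible under the wheel. Stepping down to contact.

```bash
python3 -m crank '[{"dx":0,"dy":0,"dz":0.001,"wx":0,"wy":0,"wz":0,"claw":1},{"dx":0,"dy":0,"dz":0.0005,"wx":0,"wy":0,"wz":0,"claw":1},{"dx":0,"dy":0,"dz":0.0005,"wx":0,"wy":0,"wz":0,"claw":1},{"dx":0,"dy":0,"dz":0,"wx":0,"wy":0,"wz":0,"claw":1},{"dx":0,"dy":0,"dz":0,"wx":0,"wy":0,"wz":0,"claw":1},{"dx":0,"dy":0,"dz":0,"wx":0,"wy":0,"wz":0,"claw":1},{"dx":0,"dy":0,"dz":0,"wx":0,"wy":0,"wz":0,"claw":1},{"dx":0,"dy":0,"dz":0,"wx":0,"wy":0,"wz":0,"claw":1}]' 30
python3 -m crank '[{"dx":0,"dy":0,"dz":0.0005,"wx":0,"wy":0,"wz":0,"claw":1},{"dx":0,"dy":0,"dz":0,"wx":0,"wy":0,"wz":0,"claw":1},{"dx":0,"dy":0,"dz":0,"wx":0,"wy":0,"wz":0,"claw":1},{"dx":0,"dy":0,"dz":0,"wx":0,"wy":0,"wz":0,"claw":1},{"dx":0,"dy":0,"dz":0,"wx":0,"wy":0,"wz":0,"claw":1},{"dx":0,"dy":0,"dz":0,"wx":0,"wy":0,"wz":0,"claw":1},{"dx":0,"dy":0,"dz":0,"wx":0,"wy":0,"wz":0,"claw":1},{"dx":0,"dy":0,"dz":0,"wx":0,"wy":0,"wz":0,"claw":1}]' 30
```

```text
t: 32.55
eef_pos: [0.5506, 0.3537, -0.0174]
tool_rot: [2.221, 2.221, 0.0]
wrist_force: [0.5, -0.1, -1.6]
opening: 0.049
t: 33.35
eef_pos: [0.5506, 0.3537, -0.0179]
tool_rot: [2.221, 2.221, 0.0]
wrist_force: [-0.6, -0.2, 0.0]
opening: 0.0491
```

```bash
python3 -m crank '[{"dx":0,"dy":0,"dz":0.0005,"wx":0,"wy":0,"wz":0,"claw":1},{"dx":0,"dy":0,"dz":0,"wx":0,"wy":0,"wz":0,"claw":1},{"dx":0,"dy":0,"dz":0,"wx":0,"wy":0,"wz":0,"claw":1},{"dx":0,"dy":0,"dz":0,"wx":0,"wy":0,"wz":0,"claw":1},{"dx":0,"dy":0,"dz":0,"wx":0,"wy":0,"wz":0,"claw":1},{"dx":0,"dy":0,"dz":0,"wx":0,"wy":0,"wz":0,"claw":1},{"dx":0,"dy":0,"dz":0,"wx":0,"wy":0,"wz":0,"claw":1},{"dx":0,"dy":0,"dz":0,"wx":0,"wy":0,"wz":0,"claw":1}]' 30
```

```text
t: 34.15
eef_pos: [0.5506, 0.3537, -0.018]
tool_rot: [2.221, 2.221, 0.0]
wrist_force: [-1.6, -1.1, 6.0]
opening: 0.0492
```

Contact at 6 N. I release slowly, look, and lift.

```bash
python3 -m crank '[{"dx":0,"dy":0,"dz":-0.0004,"wx":0,"wy":0,"wz":0,"claw":1},{"dx":0,"dy":0,"dz":0,"wx":0,"wy":0,"wz":0,"claw":0.42},{"dx":0,"dy":0,"dz":0,"wx":0,"wy":0,"wz":0,"claw":0.4},{"dx":0,"dy":0,"dz":0,"wx":0,"wy":0,"wz":0,"claw":0.38},{"dx":0,"dy":0,"dz":0,"wx":0,"wy":0,"wz":0,"claw":0.35},{"dx":0,"dy":0,"dz":0,"wx":0,"wy":0,"wz":0,"claw":0.3},{"dx":0,"dy":0,"dz":0,"wx":0,"wy":0,"wz":0,"claw":0.24},{"dx":0,"dy":0,"dz":0,"wx":0,"wy":0,"wz":0,"claw":0.18}]' 30
python3 - <<'E'
from top import *
grab('wrist','w24'); s=sensors.get_state();print(s['eef_pos'],s['wrist_force'],s['opening'])
hub('w24',(290,240,355,330),.046)
E
python3 -m crank '[{"dx":0,"dy":0,"dz":-0.01,"wx":0,"wy":0,"wz":0,"claw":0.15},{"dx":0,"dy":0,"dz":-0.025,"wx":0,"wy":0,"wz":0,"claw":0.1},{"dx":0,"dy":0,"dz":-0.035,"wx":0,"wy":0,"wz":0,"claw":0.1},{"dx":-0.02,"dy":0,"dz":-0.03,"wx":0,"wy":0,"wz":0,"claw":0.1},{"dx":-0.04,"dy":-0.005,"dz":0,"wx":0,"wy":0,"wz":0,"claw":0.1},{"dx":-0.05,"dy":-0.005,"dz":0,"wx":0,"wy":0,"wz":0,"claw":0.1},{"dx":-0.05,"dy":-0.005,"dz":0,"wx":0,"wy":0,"wz":0,"claw":0.1},{"dx":-0.05,"dy":-0.005,"dz":0,"wx":0,"wy":0,"wz":0,"claw":0.1}]' 30
python3 -m crank '[{"dx":-0.05,"dy":-0.005,"dz":0,"wx":0,"wy":0,"wz":0,"claw":0.1},{"dx":-0.05,"dy":-0.005,"dz":0,"wx":0,"wy":0,"wz":0,"claw":0.1},{"dx":-0.05,"dy":-0.005,"dz":0,"wx":0,"wy":0,"wz":0,"claw":0.1},{"dx":-0.05,"dy":-0.005,"dz":0,"wx":0,"wy":0,"wz":0,"claw":0.1},{"dx":-0.04,"dy":-0.004,"dz":0,"wx":0,"wy":0,"wz":0,"claw":0.1},{"dx":-0.025,"dy":0,"dz":0,"wx":0,"wy":0,"wz":0,"claw":0.1},{"dx":-0.01,"dy":0,"dz":0,"wx":0,"wy":0,"wz":0,"claw":0.1},{"dx":0,"dy":0,"dz":0,"wx":0,"wy":0,"wz":0,"claw":0.1}]' 30
python3 -m crank '[{"dx":0,"dy":0,"dz":0.01,"wx":0,"wy":0,"wz":0,"claw":0.1},{"dx":0,"dy":0,"dz":0.02,"wx":0,"wy":0,"wz":0,"claw":0.1},{"dx":0,"dy":0,"dz":0.01,"wx":0,"wy":0,"wz":0,"claw":0.1},{"dx":0,"dy":0,"dz":0,"wx":0,"wy":0,"wz":0,"claw":0.1},{"dx":0,"dy":0,"dz":0,"wx":0,"wy":0,"wz":0,"claw":0.1},{"dx":0,"dy":0,"dz":0,"wx":0,"wy":0,"wz":0,"claw":0.1},{"dx":0,"dy":0,"dz":0,"wx":0,"wy":0,"wz":0,"claw":0.1},{"dx":0,"dy":0,"dz":0,"wx":0,"wy":0,"wz":0,"claw":0.1}]' 35
python3 - <<'E'
from top import *
grab('wrist','w25');grab('side','s25'); grab('scene','c25');s=sensors.get_state();print(s['eef_pos'],s['opening'])
p=top('w25',(.506,-.133),.026,.025);q=top('s25',(.506,-.133),.026,.025);tri('w25',p[1],'s25',q[1])
hub('w25',(280,190,360,330),.026)
top('s25',(.551,.354),.046,.025,.04);top('c25',(.551,.354),.046,.025,.04)
a=cv2.imread('pics/w25.png')[100:400,150:490];b=cv2.imread('pics/s25.png')[160:360,170:430]
cv2.imwrite('pics/z25.png',np.hstack([a,cv2.resize(b,(390,300))]))
E
```

```text
t: 34.95
eef_pos: [0.5505, 0.3536, -0.0181]
tool_rot: [-2.221, -2.221, -0.0]
wrist_force: [-0.6, -0.2, -0.3]
opening: 0.0702
[ 0.55054585  0.35362177 -0.0180997 ] [ 0.05080095 -0.0967452   0.93920188] 0.07019241506631489
w24 hub px [321.7 283.6] [46.7 51.6] [0.5502 0.3533 0.046 ]
t: 35.8
eef_pos: [0.5305, 0.1427, 0.0829]
tool_rot: [2.221, 2.221, 0.002]
wrist_force: [1.3, -0.9, 0.5]
opening: 0.077
t: 36.6
eef_pos: [0.5069, -0.1306, 0.0824]
tool_rot: [2.224, 2.218, 0.001]
wrist_force: [-0.2, 1.0, 0.3]
opening: 0.0768
t: 37.4
eef_pos: [0.5071, -0.1297, 0.0424]
tool_rot: [2.221, 2.221, 0.001]
wrist_force: [0.1, -0.1, 0.8]
opening: 0.077
[ 0.50682992 -0.12972954  0.04213903] 0.07700476573103673
w25 px 321.7 225.1 z depth 0.0254 centroid [ 0.5067 -0.132   0.026 ] circfit [ 0.5067 -0.1332] 0.0303 enc 0.5067 -0.1332 0.031
s25 px 354.0 212.7 z depth 0.0265 centroid [ 0.506  -0.1313  0.026 ] circfit [ 0.5065 -0.1318] 0.0312 enc 0.5062 -0.1305 0.0353
tri [ 0.5066 -0.1324  0.0251] gap 0.0001
w25 hub px [321.9 285.3] [73.  94.3] [ 0.5068 -0.1774  0.026 ]
s25 px 216.5 305.4 z depth 0.0459 centroid [0.5483 0.3542 0.046 ] circfit [0.5486 0.3537] 0.0251 enc 0.5477 0.3531 0.0273
c25 px 462.9 201.5 z depth 0.045 centroid [0.5534 0.3505 0.046 ] circfit [0.5531 0.3506] 0.0245 enc 0.553 0.3504 0.0262
```

View pics/z25.png

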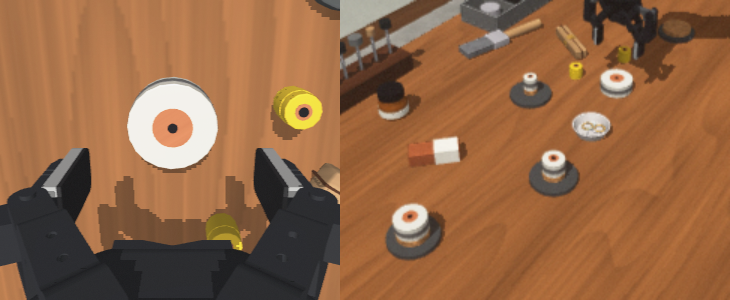

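The medium wheel is upright and centred within about 1.3 mm. The large wheel is at (.5067, -.1332) with its top at .025. The nearest yellow look-alike edge is at x≈.579 and the finger backs reach about .56. I descend to TCP -.040 (tips at about 5 mm).

```bash
python3 -m crank '[{"dx":-0.0035,"dy":0,"dz":0.01,"wx":0,"wy":0,"wz":0,"claw":0.12},{"dx":0,"dy":0,"dz":0.015,"wx":0,"wy":0,"wz":0,"claw":0.12},{"dx":0,"dy":0,"dz":0.02,"wx":0,"wy":0,"wz":0,"claw":0.12},{"dx":0,"dy":0,"dz":0.015,"wx":0,"wy":0,"wz":0,"claw":0.12},{"dx":0,"dy":0,"dz":0.012,"wx":0,"wy":0,"wz":0,"claw":0.12},{"dx":0,"dy":0,"dz":0.006,"wx":0,"wy":0,"wz":0,"claw":0.12},{"dx":0,"dy":0,"dz":0.003,"wx":0,"wy":0,"wz":0,"claw":0.12},{"dx":0,"dy":0,"dz":0,"wx":0,"wy":0,"wz":0,"claw":0.12}]' 35
python3 - <<'E'
from top import *
grab('wrist','w26');s=sensors.get_state();print(s['eef_pos'],s['opening'],s['wrist_force'])
p=top('w26',(.506,-.133),.026,.025);hub('w26',(285,240,360,330),.026)
E
```

```text
t: 38.35
eef_pos: [0.5067, -0.1332, -0.0392]
tool_rot: [-2.221, -2.221, 0.0]
wrist_force: [0.5, 0.6, 0.5]
opening: 0.075
[ 0.50696689 -0.13322763 -0.03885969] 0.07539200262846633 [1.04070846 0.62871986 0.51162886]
w26 px 322.7 278.8 z depth 0.0255 centroid [ 0.5068 -0.1306  0.026 ] circfit [ 0.5068 -0.1325] 0.0303 enc 0.5068 -0.1325 0.0312
w26 hub px [323.2 285.1] [58.5 65. ] [ 0.507  -0.1336  0.026 ]
```

View pics/w26.png

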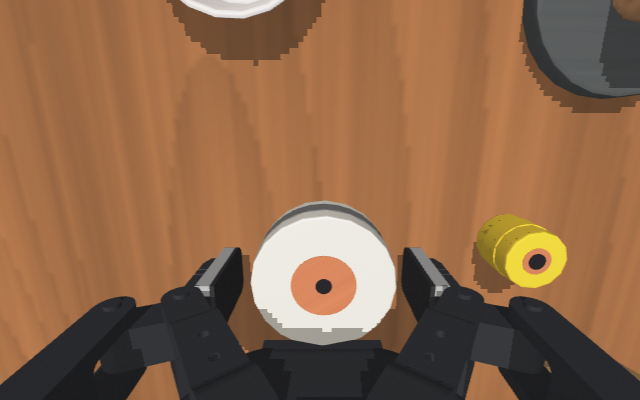

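Centred, with clearance to the yellow look-alike. I grip and lift.

```bash
python3 -m crank '[{"dx":0,"dy":0,"dz":0,"wx":0,"wy":0,"wz":0,"claw":0.16},{"dx":0,"dy":0,"dz":0,"wx":0,"wy":0,"wz":0,"claw":0.2},{"dx":0,"dy":0,"dz":0,"wx":0,"wy":0,"wz":0,"claw":0.23},{"dx":0,"dy":0,"dz":0,"wx":0,"wy":0,"wz":0,"claw":0.26},{"dx":0,"dy":0,"dz":0,"wx":0,"wy":0,"wz":0,"claw":0.3},{"dx":0,"dy":0,"dz":0,"wx":0,"wy":0,"wz":0,"claw":1},{"dx":0,"dy":0,"dz":0,"wx":0,"wy":0,"wz":0,"claw":1},{"dx":0,"dy":0,"dz":0,"wx":0,"wy":0,"wz":0,"claw":1}]' 35
python3 -m crank '[{"dx":0,"dy":0,"dz":-0.005,"wx":0,"wy":0,"wz":0,"claw":1},{"dx":0,"dy":0,"dz":-0.01,"wx":0,"wy":0,"wz":0,"claw":1},{"dx":0,"dy":0,"dz":-0.02,"wx":0,"wy":0,"wz":0,"claw":1},{"dx":0,"dy":0,"dz":-0.025,"wx":0,"wy":0,"wz":0,"claw":1},{"dx":0,"dy":0,"dz":-0.02,"wx":0,"wy":0,"wz":0,"claw":1},{"dx":0,"dy":0,"dz":-0.01,"wx":0,"wy":0,"wz":0,"claw":1},{"dx":0,"dy":0,"dz":0,"wx":0,"wy":0,"wz":0,"claw":1},{"dx":0,"dy":0,"dz":0,"wx":0,"wy":0,"wz":0,"claw":1}]' 35
python3 - <<'E'
from top import *
grab('wrist','w27');grab('side','s27'); s=sensors.get_state();print(s['eef_pos'],s['opening'],s['wrist_force'])
hub('w27',(285,240,360,330),.116)
a=cv2.imread('pics/w27.png')[100:400,150:490];b=cv2.imread('pics/s27.png')[150:250,290:410]
cv2.imwrite('pics/z27.png',np.hstack([a,cv2.resize(b,(360,300))]))
E
```

```text
t: 39.2
eef_pos: [0.507, -0.1332, -0.0385]
tool_rot: [2.221, 2.221, 0.001]
wrist_force: [-1.2, -0.8, 6.4]
opening: 0.0608
t: 40.0
eef_pos: [0.5062, -0.133, 0.0505]
tool_rot: [-2.221, -2.221, 0.001]
wrist_force: [-0.2, -0.6, -2.2]
opening: 0.0607
[ 0.50575118 -0.1329428   0.04988171] 0.06075076374435124 [-1.0686423   0.30795009 -2.96636206]
w27 hub px [321.8 284.3] [58.1 64.7] [ 0.506  -0.1328  0.116 ]
```

View pics/z27.png

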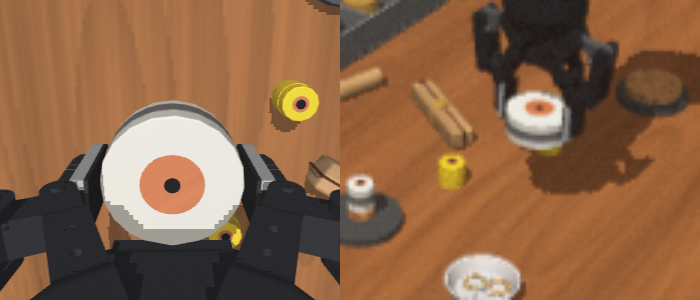

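The large wheel is held level. The wrist camera looks to +y, so to see the large stand I must go past it, to y≈-.442. First I check the white bottle's place there.

```bash
python3 - <<'E'
from h import *
for f in ['scene0','side0']:
    im,d,K,R,t=load(f);C=cloud(d,K,R,t)
    m=(C[...,2]>.03)&(C[...,2]<.4)&(C[...,1]<-.28)&(C[...,1]>-.65)&(C[...,0]>.3)&(C[...,0]<.85)
    n,l,st,ce=cv2.connectedComponentsWithStats(m.astype(np.uint8))
    for i in range(1,n):
        if st[i,4]>40: p=C[l==i];print(f,ce[i].round(),st[i,4],np.percentile(p,[2,98],axis=0).round(3).tolist())
E
python3 -m crank '[{"dx":-0.015,"dy":0,"dz":-0.01,"wx":0,"wy":0,"wz":0,"claw":1},{"dx":-0.03,"dy":0,"dz":-0.01,"wx":0,"wy":0,"wz":0,"claw":1},{"dx":-0.04,"dy":0,"dz":0,"wx":0,"wy":0,"wz":0,"claw":1},{"dx":-0.04,"dy":0,"dz":0,"wx":0,"wy":0,"wz":0,"claw":1},{"dx":-0.03,"dy":0,"dz":0,"wx":0,"wy":0,"wz":0,"claw":1},{"dx":-0.015,"dy":0,"dz":0,"wx":0,"wy":0,"wz":0,"claw":1},{"dx":0,"dy":0,"dz":0,"wx":0,"wy":0,"wz":0,"claw":1},{"dx":0,"dy":0,"dz":0,"wx":0,"wy":0,"wz":0,"claw":1}]' 35
```

```text
scene0 [ 61. 289.] 1151 [[0.723, -0.511, 0.032], [0.766, -0.474, 0.121]]
scene0 [121. 338.] 639 [[0.826, -0.447, 0.031], [0.848, -0.285, 0.046]]
side0 [353. 135.] 291 [[0.713, -0.507, 0.032], [0.756, -0.471, 0.121]]
side0 [312. 149.] 152 [[0.823, -0.449, 0.031], [0.848, -0.284, 0.047]]
t: 40.9
eef_pos: [0.5066, -0.302, 0.0706]
tool_rot: [-2.22, -2.221, -0.001]
wrist_force: [0.8, -0.0, -1.9]
opening: 0.0612
```

The bottle is at x≈.74, well clear. I carry on past the stand to y≈-.442.

```bash
python3 -m crank '[{"dx":-0.02,"dy":0.001,"dz":0,"wx":0,"wy":0,"wz":0,"claw":1},{"dx":-0.04,"dy":0.001,"dz":0,"wx":0,"wy":0,"wz":0,"claw":1},{"dx":-0.04,"dy":0,"dz":0,"wx":0,"wy":0,"wz":0,"claw":1},{"dx":-0.028,"dy":0,"dz":0,"wx":0,"wy":0,"wz":0,"claw":1},{"dx":-0.01,"dy":0,"dz":0,"wx":0,"wy":0,"wz":0,"claw":1},{"dx":0,"dy":0,"dz":0,"wx":0,"wy":0,"wz":0,"claw":1},{"dx":0,"dy":0,"dz":0,"wx":0,"wy":0,"wz":0,"claw":1},{"dx":0,"dy":0,"dz":0,"wx":0,"wy":0,"wz":0,"claw":1}]' 35
python3 -m crank '[{"dx":0,"dy":0,"dz":0,"wx":0,"wy":0,"wz":0,"claw":1},{"dx":0,"dy":0,"dz":0,"wx":0,"wy":0,"wz":0,"claw":1},{"dx":0,"dy":0,"dz":0,"wx":0,"wy":0,"wz":0,"claw":1},{"dx":0,"dy":0,"dz":0,"wx":0,"wy":0,"wz":0,"claw":1},{"dx":0,"dy":0,"dz":0,"wx":0,"wy":0,"wz":0,"claw":1},{"dx":0,"dy":0,"dz":0,"wx":0,"wy":0,"wz":0,"claw":1},{"dx":0,"dy":0,"dz":0,"wx":0,"wy":0,"wz":0,"claw":1},{"dx":0,"dy":0,"dz":0,"wx":0,"wy":0,"wz":0,"claw":1}]' 35
python3 - <<'E'
from top import *;from corks import corks
grab('wrist','w28'); s=sensors.get_state();print(s['eef_pos'],s['opening'],s['wrist_force'])
hub('w28',(285,240,360,330),.135);corks('w28')
E
```

```text
t: 41.7
eef_pos: [0.5097, -0.4382, 0.0707]
tool_rot: [-2.217, -2.224, -0.002]
wrist_force: [-0.2, -0.5, -2.1]
opening: 0.061
t: 42.5
eef_pos: [0.5086, -0.4412, 0.0709]
tool_rot: [-2.222, -2.221, -0.0]
wrist_force: [-0.2, 0.2, -2.2]
opening: 0.061
[ 0.50869046 -0.44115612  0.07088468] 0.06104836535334903 [-0.41274703  0.17402282 -2.11616254]
w28 hub px [321.8 284.1] [58.1 64.5] [ 0.5084 -0.4417  0.135 ]
w28 [321.  133.9] depth med [ 0.5078 -0.3851  0.0194] ray@.02 [ 0.5079 -0.385   0.02  ] dia 0.0608
```

View pics/w28.png

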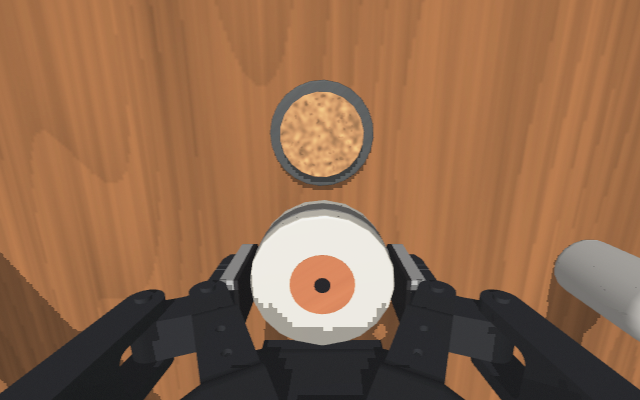

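The cork at (321,134) is at (.5079, -.385) and the wheel hub at (322,284). To go: dx +.056, dy -.0007, then down to TCP ≈ -.0165 (contact expected at about -.019).

```bash
python3 - <<'E'
from top import *
tri('scene0',(155.3,205.5),'w28',(321,133.9))
E
python3 -m crank '[{"dx":0.015,"dy":-0.0007,"dz":0,"wx":0,"wy":0,"wz":0,"claw":1},{"dx":0.025,"dy":0,"dz":0,"wx":0,"wy":0,"wz":0,"claw":1},{"dx":0.016,"dy":0,"dz":0.005,"wx":0,"wy":0,"wz":0,"claw":1},{"dx":0,"dy":0,"dz":0.015,"wx":0,"wy":0,"wz":0,"claw":1},{"dx":0,"dy":0,"dz":0.025,"wx":0,"wy":0,"wz":0,"claw":1},{"dx":0,"dy":0,"dz":0.023,"wx":0,"wy":0,"wz":0,"claw":1},{"dx":0,"dy":0,"dz":0.013,"wx":0,"wy":0,"wz":0,"claw":1},{"dx":0,"dy":0,"dz":0.004,"wx":0,"wy":0,"wz":0,"claw":1}]' 35
python3 -m crank '[{"dx":0,"dy":0,"dz":0.001,"wx":0,"wy":0,"wz":0,"claw":1},{"dx":0,"dy":0,"dz":0.001,"wx":0,"wy":0,"wz":0,"claw":1},{"dx":0,"dy":0,"dz":0,"wx":0,"wy":0,"wz":0,"claw":1},{"dx":0,"dy":0,"dz":0,"wx":0,"wy":0,"wz":0,"claw":1},{"dx":0,"dy":0,"dz":0,"wx":0,"wy":0,"wz":0,"claw":1},{"dx":0,"dy":0,"dz":0,"wx":0,"wy":0,"wz":0,"claw":1},{"dx":0,"dy":0,"dz":0,"wx":0,"wy":0,"wz":0,"claw":1},{"dx":0,"dy":0,"dz":0,"wx":0,"wy":0,"wz":0,"claw":1}]' 35
python3 - <<'E'
from top import *
grab('wrist','w29'); grab('side','s29');s=sensors.get_state();print(s['eef_pos'],s['wrist_force'])
hub('w29',(285,240,360,330),.048)
a=cv2.imread('pics/w29.png')[100:400,150:490];b=cv2.imread('pics/s29.png')[120:220,330:450]
cv2.imwrite('pics/z29.png',np.hstack([a,cv2.resize(b,(360,300))]))
E
```

```text
tri [ 0.5078 -0.3852  0.0169] gap 0.0
t: 43.35
eef_pos: [0.5067, -0.3845, -0.0162]
tool_rot: [-2.219, -2.219, 0.001]
wrist_force: [-0.6, -0.1, -1.4]
opening: 0.0607
t: 44.15
eef_pos: [0.508, -0.3851, -0.016]
tool_rot: [2.221, 2.221, 0.0]
wrist_force: [1.0, 0.6, -2.6]
opening: 0.0606
[ 0.5080036  -0.3851405  -0.01609508] [-0.67872169 -0.3431253  -2.04493933]
w29 hub px [321.7 284.1] [58.1 64.4] [ 0.5077 -0.3857  0.048 ]
```

View pics/z29.png

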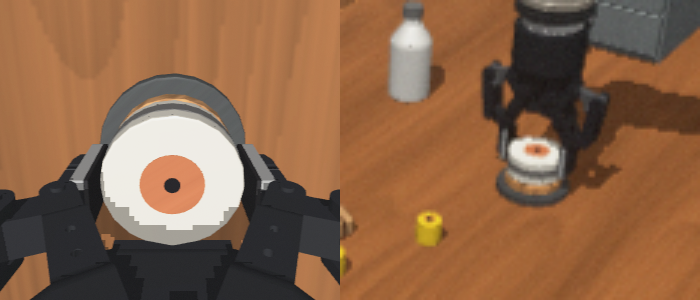

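Aligned over the cork. Stepping down to contact.

```bash
python3 -m crank '[{"dx":0,"dy":0,"dz":0.001,"wx":0,"wy":0,"wz":0,"claw":1},{"dx":0,"dy":0,"dz":0.0005,"wx":0,"wy":0,"wz":0,"claw":1},{"dx":0,"dy":0,"dz":0.0005,"wx":0,"wy":0,"wz":0,"claw":1},{"dx":0,"dy":0,"dz":0,"wx":0,"wy":0,"wz":0,"claw":1},{"dx":0,"dy":0,"dz":0,"wx":0,"wy":0,"wz":0,"claw":1},{"dx":0,"dy":0,"dz":0,"wx":0,"wy":0,"wz":0,"claw":1},{"dx":0,"dy":0,"dz":0,"wx":0,"wy":0,"wz":0,"claw":1},{"dx":0,"dy":0,"dz":0,"wx":0,"wy":0,"wz":0,"claw":1}]' 35
python3 -m crank '[{"dx":0,"dy":0,"dz":0.0005,"wx":0,"wy":0,"wz":0,"claw":1},{"dx":0,"dy":0,"dz":0,"wx":0,"wy":0,"wz":0,"claw":1},{"dx":0,"dy":0,"dz":0,"wx":0,"wy":0,"wz":0,"claw":1},{"dx":0,"dy":0,"dz":0,"wx":0,"wy":0,"wz":0,"claw":1},{"dx":0,"dy":0,"dz":0,"wx":0,"wy":0,"wz":0,"claw":1},{"dx":0,"dy":0,"dz":0,"wx":0,"wy":0,"wz":0,"claw":1},{"dx":0,"dy":0,"dz":0,"wx":0,"wy":0,"wz":0,"claw":1},{"dx":0,"dy":0,"dz":0,"wx":0,"wy":0,"wz":0,"claw":1}]' 35
```

```text
t: 45.05
eef_pos: [0.508, -0.3851, -0.0181]
tool_rot: [2.221, 2.221, 0.0]
wrist_force: [-0.5, -0.4, -1.6]
opening: 0.0606
t: 45.85
eef_pos: [0.5081, -0.3852, -0.0184]
tool_rot: [2.221, 2.221, 0.0]
wrist_force: [0.2, 0.9, 2.2]
opening: 0.0608
```

In contact (-2 → +2 N). I release slowly and lift clear.

```bash
python3 -m crank '[{"dx":0,"dy":0,"dz":0,"wx":0,"wy":0,"wz":0,"claw":0.29},{"dx":0,"dy":0,"dz":0,"wx":0,"wy":0,"wz":0,"claw":0.27},{"dx":0,"dy":0,"dz":0,"wx":0,"wy":0,"wz":0,"claw":0.25},{"dx":0,"dy":0,"dz":0,"wx":0,"wy":0,"wz":0,"claw":0.22},{"dx":0,"dy":0,"dz":0,"wx":0,"wy":0,"wz":0,"claw":0.17},{"dx":0,"dy":0,"dz":0,"wx":0,"wy":0,"wz":0,"claw":0.1},{"dx":0,"dy":0,"dz":0,"wx":0,"wy":0,"wz":0,"claw":0.05},{"dx":0,"dy":0,"dz":0,"wx":0,"wy":0,"wz":0,"claw":0.05}]' 35
python3 - <<'E'
from top import *
grab('wrist','w30'); s=sensors.get_state();print(s['eef_pos'],s['wrist_force'],s['opening'])
hub('w30',(285,240,360,330),.046)
E
python3 -m crank '[{"dx":0,"dy":0,"dz":-0.01,"wx":0,"wy":0,"wz":0,"claw":0.05},{"dx":0,"dy":0,"dz":-0.02,"wx":0,"wy":0,"wz":0,"claw":0.05},{"dx":0,"dy":0,"dz":-0.03,"wx":0,"wy":0,"wz":0,"claw":0.05},{"dx":0,"dy":0,"dz":-0.03,"wx":0,"wy":0,"wz":0,"claw":0.05},{"dx":-0.02,"dy":0,"dz":-0.03,"wx":0,"wy":0,"wz":0,"claw":0.05},{"dx":-0.02,"dy":0,"dz":-0.02,"wx":0,"wy":0,"wz":0,"claw":0.05},{"dx":-0.02,"dy":0,"dz":-0.01,"wx":0,"wy":0,"wz":0,"claw":0.05},{"dx":0,"dy":0,"dz":0,"wx":0,"wy":0,"wz":0,"claw":0.05}]' 35
python3 -m crank '[{"dx":0,"dy":0,"dz":0,"wx":0,"wy":0,"wz":0,"claw":0.05},{"dx":0,"dy":0,"dz":0,"wx":0,"wy":0,"wz":0,"claw":0.05},{"dx":0,"dy":0,"dz":0,"wx":0,"wy":0,"wz":0,"claw":0.05},{"dx":0,"dy":0,"dz":0,"wx":0,"wy":0,"wz":0,"claw":0.05},{"dx":0,"dy":0,"dz":0,"wx":0,"wy":0,"wz":0,"claw":0.05},{"dx":0,"dy":0,"dz":0,"wx":0,"wy":0,"wz":0,"claw":0.05},{"dx":0,"dy":0,"dz":0,"wx":0,"wy":0,"wz":0,"claw":0.05},{"dx":0,"dy":0,"dz":0,"wx":0,"wy":0,"wz":0,"claw":0.05}]' 35
python3 - <<'E'
from top import *
grab('wrist','w31');grab('side','s31'); grab('scene','c31');s=sensors.get_state();print(s['t'],s['eef_pos'],s['wrist_force'])
for n,xy in [('tiny',(.627,-.018)),('small',(.458,.136)),('med',(.550,.354)),('large',(.508,-.385))]:
    print(n)
    for f in ['w31','s31','c31']:
        if f=='w31' and n!='large': continue
        top(f,xy,.046,0,.045)
E
```

```text
t: 46.65
eef_pos: [0.508, -0.3851, -0.0186]
tool_rot: [-2.222, -2.221, -0.0]
wrist_force: [0.2, 0.5, -0.5]
opening: 0.0811
[ 0.508027   -0.38512904 -0.01860619] [ 0.3260472  -0.36945344  0.60013031] 0.08116496608645554
w30 hub px [321.9 284.5] [58.1 64.6] [ 0.5078 -0.3856  0.046 ]
t: 47.5
eef_pos: [0.5078, -0.4495, 0.1345]
tool_rot: [2.222, 2.213, -0.002]
wrist_force: [-0.8, -0.9, 0.5]
opening: 0.0811
t: 48.3
eef_pos: [0.508, -0.4452, 0.1314]
tool_rot: [2.221, 2.221, 0.0]
wrist_force: [0.5, 0.2, -0.1]
opening: 0.081
48.45 [ 0.50802843 -0.44515414  0.13142188] [ 0.15078267 -0.41639287  0.09848092]
tiny
s31 px 296.5 211.8 z depth 0.0456 centroid [ 0.6245 -0.0156  0.046 ] circfit [ 0.6245 -0.0156] 0.0139 enc 0.6247 -0.015 0.0159
c31 px 308.1 235.2 z depth 0.0452 centroid [ 0.6297 -0.0189  0.046 ] circfit [ 0.6295 -0.0189] 0.0126 enc 0.6296 -0.0183 0.014
small
s31 px 312.1 266.3 z depth 0.0461 centroid [0.4566 0.1373 0.046 ] circfit [0.4568 0.1371] 0.0191 enc 0.4582 0.1372 0.0214
c31 px 367.0 175.9 z depth 0.045 centroid [0.4618 0.1339 0.046 ] circfit [0.4617 0.134 ] 0.0187 enc 0.4621 0.1332 0.0209
med
s31 px 216.5 305.4 z depth 0.0458 centroid [0.5483 0.3541 0.046 ] circfit [0.5487 0.3536] 0.0252 enc 0.5477 0.3533 0.0275
c31 px 462.9 201.6 z depth 0.0449 centroid [0.5536 0.3505 0.046 ] circfit [0.5533 0.3506] 0.0247 enc 0.553 0.3499 0.0266
large
w31 px 321.5 127.4 z depth 0.0454 centroid [ 0.5075 -0.3853  0.046 ] circfit [ 0.5075 -0.3862] 0.0301 enc 0.5075 -0.3861 0.0307
s31 px 395.0 171.6 z depth 0.0465 centroid [ 0.5063 -0.3813  0.046 ] circfit [ 0.5068 -0.3819] 0.0321 enc 0.5069 -0.3816 0.037
c31 px 151.0 199.4 z depth 0.0454 centroid [ 0.5119 -0.3848  0.046 ] circfit [ 0.5113 -0.3848] 0.0308 enc 0.5124 -0.3852 0.0335
```

View pics/s31.png

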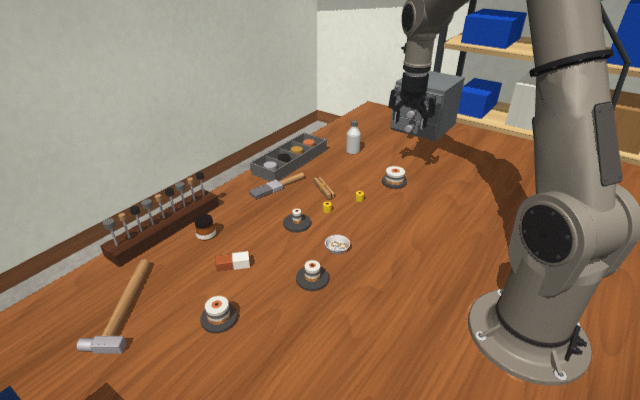

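View pics/c31.png

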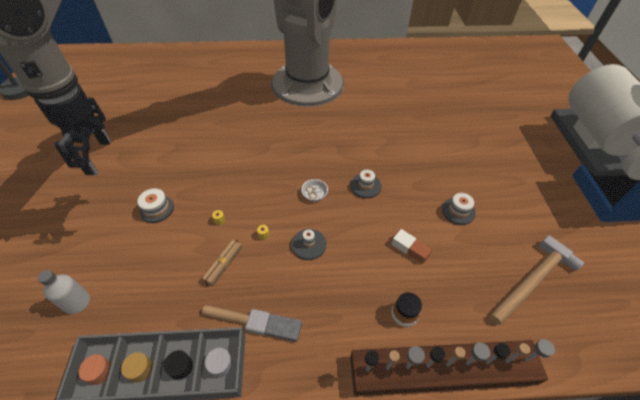

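View pics/w31.png

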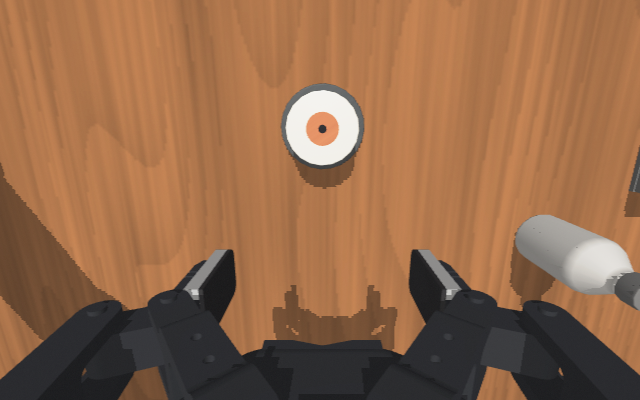

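The last pictures show all four wheels flat on their matching corks: tiny at (308,235), small at (367,176), medium at (463,202) and large at (151,199) in the scene view. The dish, bar and yellow pieces are in place and the gripper is clear. I hand in.

```bash
python3 -c "
from workcell import close_job
print(close_job())"
```

```text
the job is handed in; nothing more can be done
None
```

I took the stack apart from the top down and set each wheel on its matching stand (tiny, small, medium, then large). Each one was lowered until the wrist felt light contact of 10 N or less before I opened the jaws slowly. The job was handed in at about 48.5 s with the gripper clear.

**Final checks:** all four wheels lie flat with their tops at 45–46 mm, where 46 mm is expected. They sit within about 1–1.5 mm of their cork centres, comparing wheel with cork in the same camera. The dish, the compound bar and both yellow look-alikes look undisturbed in the last pictures; I checked these by eye only.

**What disagreed along the way:**
- **Fingertips:** the real tips are about 40 mm behind the stated TCP. Two cameras and a harmless empty closing showed this, so I worked from the measured tip height.
- **My own errors:** I got one sign wrong in a height sum, which left the tiny wheel too high at first; I saw it in the pictures and corrected it. One triangulation used the wrong blob and was redone.
- **Cameras:** the scene and side cameras differ from the wrist camera by about 2–4 mm in position, and triangulated cork heights came out 2–5 mm low against the 20 mm stated. I therefore aligned by the wrist camera and by contact force.

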